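# Stow the palette knife and scraper in the shadow tray

## Task

Put the palette knife and the pan scraper back into their own cut-outs in the tool tray: slip the nose of each blade under its steel keeper strip and up to the end of the pocket by feel, without ramming it, then press the handle down into its spring clip until the whole tool lies fully home, flat on the floor of its pocket. Leave everything else on the bench where it is.

Things in the scene. Friction and masses are not known exactly. Their poses are not given: they have to be found in the camera images.
- knife: Palette knife, black handle, narrow round-nosed steel blade. Overall 235 mm long, about 0.15 kg, lies flat on the bench. Origin: on the underside, below the handle; +x points to the blade's nose, z up. Round handle 22 mm in diameter from x = -55 (square butt) to +45 mm, axis 11 mm above the underside; then a neck 12 mm wide; flat blade 3 mm thick, 30 mm wide, x = 68 to 180 mm, its underside level with the handle's. Balances near x = +17 mm.
- scraper: Pan scraper, blue handle, wide square-nosed steel blade. Overall 200 mm long, about 0.15 kg, lies flat on the bench. Origin: on the underside, below the handle; +x points to the blade's nose, z up. Round handle 22 mm in diameter from x = -55 (square butt) to +45 mm, axis 11 mm above the underside; then a neck 12 mm wide; flat blade 3 mm thick, 60 mm wide, x = 68 to 145 mm, its underside level with the handle's. Balances near x = +17 mm.
- knife_nose (a point): Foremost point of the palette knife's blade, on its underside (x = 180 mm, y = 0 of the knife).
- scraper_nose (a point): Middle of the front edge of the scraper's blade, on its underside (x = 145 mm, y = 0 of the scraper).
- knife_butt (a point): Point level with the knife's underside near the rear end of its handle (x = -50 mm).
- scraper_butt (a point): Point level with the scraper's underside near the rear end of its handle (x = -50 mm).
- tray: Shallow metal pan fixed to the bench, 310 (its x) by 248 mm; origin: centre of its underside, z up. In it lies a dark blue-green board, 290 x 240 x 16 mm, with pale pockets. The board sits firmly (rubber pads) but anywhere within 7 mm either way of the pan's middle along x: not measured, feel for it. Deck 16, pocket floors 6, a home handle's top 28 mm above the bench.
- knife_end (a point): Middle of the end wall at the nose end of the knife's pocket, on the pocket floor, 6 mm above the bench, if the board lay midway in its play (it can be 7 mm off either way along tray x). Home, the nose points to tray +x, the tool's origin near tray x = -59.5, y = +75 mm. Handle slot 28 mm wide, blade slot 33 mm wide and from x = 60 mm of the tool on; the pocket is 3 mm longer than the tool.
- scraper_end (a point): Middle of the end wall at the nose end of the scraper's pocket, on the pocket floor, 6 mm above the bench, if the board lay midway in its play (it can be 7 mm off either way along tray x). Home, the nose points to tray -x, the tool's origin near tray x = +41.5, y = -75 mm. Handle slot 28 mm wide, blade slot 63 mm wide and from x = 60 mm of the tool on; the pocket is 3 mm longer than the tool.
- knife_keeper (a point): Centre of the underside of the steel keeper strip (16 mm along the pocket, 3 mm thick) across the knife's blade pocket, level with the deck. It covers 3 to 19 mm from the end wall and leaves 10 mm of height above the floor: the nose goes in behind the strip with the handle raised 10 to 15 degrees, slides under up to the end wall, then the handle is lowered. Shifts with the board.
- scraper_keeper (a point): Centre of the underside of the steel keeper strip (16 mm along the pocket, 3 mm thick) across the scraper's blade pocket, level with the deck. It covers 3 to 19 mm from the end wall and leaves 10 mm of height above the floor: the nose goes in behind the strip with the handle raised 10 to 15 degrees, slides under up to the end wall, then the handle is lowered. Shifts with the board.
- knife_clip (a point): Spring clip for the knife's handle (axis 17 mm above the bench when home) at the tool's x = -34 mm: two sprung steel lips 20 mm long, 16.6 mm apart, tops 30 mm above the bench. Unpressed, the handle rests on them 9 mm above home; a push down of 10 to 20 N near the clip snaps it in. Shifts with the board. Finger recesses (floor 11 mm up, 86 mm across) at tool x = -10 to +46 mm.
- scraper_clip (a point): Spring clip for the scraper's handle (axis 17 mm above the bench when home) at the tool's x = -34 mm: two sprung steel lips 20 mm long, 16.6 mm apart, tops 30 mm above the bench. Unpressed, the handle rests on them 9 mm above home; a push down of 10 to 20 N near the clip snaps it in. Shifts with the board. Finger recesses (floor 11 mm up, 86 mm across) at tool x = -10 to +46 mm.
- beaker: Glass beaker, 70 mm across, 95 mm high, behind the tray; to be left alone. Origin: centre of its underside.
- jar: Amber jar with a white cap, 64 mm across, 85 mm high, behind the tray; to be left alone. Origin: centre of its underside.
- tin: Dark round baking tin, 156 mm across, 45 mm high; to be left alone. Origin: centre of its underside.
- soap: Orange bar of soap, 75 x 50 x 25 mm; to be left alone. Origin: centre of its underside.
- dish: White shallow dish, 90 mm across; to be left alone. Origin: centre of its underside.
- wash_bottle: White bottle with a red cap, 60 mm across, 170 mm high; to be left alone. Origin: centre of its underside.
Things that resemble listed ones, but are neither listed nor needed, are in the scene too. Several things have the shape of the knife; the one meant has the colours described above.

How it is judged:
By the outcome, as a careful person would: the job done as asked, in the order asked, and still so for the second after the job is handed in, with the robot touching nothing.
It also fails if it takes over 66 s, if anything falls off the work surface, if the arm or the gripper's body presses on something with over 40 N, if the wrist force passes 120 N, or if a joint passes its speed limit or range.

## Robot

A 6-joint arm with a two-finger parallel gripper is mounted at the origin on the work surface. World frame = base frame: x ahead of the robot, y to its left, z up, the work surface at z = 0. Lengths are in m, angles in rad, forces in N, time in s.
With the tool pointing down it reaches from about 0.3 to 0.875 m from the base axis. Payload 6.4 kg.
Tool frame: the origin (TCP) lies at the very end of the fingers, on their centre line; the grasp point (between the pads) lies 19 mm behind it; z points along the fingers, x is the direction in which the jaws open and shut, and the axes are right-handed (so a half turn about z gives the same grasp; the last joint's range is limited). The gripper opens to 85 mm and grips with 20 to 120 N. Pads are 22 mm wide; open, the fingers measure 114 mm over their backs; the gripper's body (76 mm by 85 mm) begins 54 mm behind the grasp point. The pads swing forward as they close: fully open they stand 13 mm farther back than shut.
Start: joints at [-0.206, 0.181, 1.607, -0, 1.354, -0.206], TCP at [0.575, 0, 0.231] pointing down, gripper open.
Joint ranges: [-2.99, 2.99], [-0.89, 2.07], [0.3, 2.58], [-1.14, 4.28], [0, 2.63], [-3.12, 3.12]. Speed limits (rad/s): [2.57, 2.57, 3.01, 3.14, 3.14, 3.14].

## Interface

Orientations are given as a unit quaternion [x, y, z, w].
In Python, from workcell import robot gives the robot as it stands.
- The arm moves only by the tool apply_moves, never from a script. Its argument "motion" is a list of rows, each an object with "slide": the shift along the tool's x, y, z normalised to -1 to 1, where 1 is 200 mm, a list of three; "angular": the turn, a rotation vector about the tool's x, y, z normalised to -1 to 1, where 1 is 60 degrees, a list of three; "fingers": the closure, from -1 (fully open) to 1 (shut). In form: [{"slide": [dx, dy, dz], "angular": [ax, ay, az], "fingers": fingers}, ...]. A call has 1 to 5 rows; each row shifts and turns the pose as measured when the row begins, along the tool's axes as they then stand; what a row does not reach is not made up. A row lasts 1/12 s, in which the tool goes at most 41.7 mm and 7.16 degrees, less where a joint would pass 70% of its speed; a pose out of reach is approached as far as the arm can. A call with a number of a shift or a turn outside -1 to 1 is refused whole. A call with a gripper value outside its range is refused whole. The fingers move at their own pace and stop on an object; "newtons" is the grip in N (left out, the last holds). Time passes only in rows, so rows that do not move let the fingers close. It gives the time, the measured TCP pose, the force and the opening at its end, in the units of the state.
- robot.read_state(): the state, without advancing time (a new reading comes with each control period).
- robot.snapshot(name): name is "scene" or "side" or "wrist"; returns a dict with "color" (480x640x3 uint8, red, green, blue), "mtx" (3x3 intrinsics, pixels), "pose" (4x4, takes a point from camera to world coordinates). Camera axes: x right, y down, z forward; pixel columns grow to the right and rows downward; lengths in m; the calibration is good to about 2 mm. The wrist camera is an equidistant fisheye: a pixel r from the principal point sees the ray r / f radians off the axis. A picture is of the moment at which its call begins. There is no depth.
- robot.close_job(): hands the job in, once; it reports no verdict.
The state is a dict: "clock": time; "joint_positions": joint angles; "qvel": joint speeds; "joint_torque": joint torques, N m; "ee_pos": TCP position; "tool_rot": TCP orientation; "contact_force": force on the tool from outside, world axes, zero at the start; "ft_torque": the same for the moment, N m; "grip_width": finger opening in m.
Only numpy, scipy, OpenCV 4.12 (cv2) and the standard library are available. Lean on these libraries where they do the work, as an engineer would, in place of code of your own. Each camera call takes 0.05 s, during which the arm holds its last target. There are 200 camera calls.

## Working session

There is one attempt and no reset: what is moved stays moved. The work goes in short steps, Python scripts to look and compute and a tool call to move; the robot and the scene stay as the last step left them, time stands still between calls to the robot, and variables do not carry over. Pictures are saved under pics/ and viewed, about 8 in all and at most 12, crops included, and the job is handed in when it is done.

Besides the shell and the picture viewer there is one more tool, called in YAML: its name, and indented under it one key for each argument. apply_moves: Moves the arm, as the interface text tells. Scaled input: -1 to 1 covers 200 mm each way for a shift and 60 degrees each way for a turn. Its arguments: {"type":"object","properties":{"motion":{"type":"array","items":{"type":"object","properties":{"slide":{"type":"array","items":{"type":"number"}},"angular":{"type":"array","items":{"type":"number"}},"fingers":{"type":"number"}}}},"newtons":{"type":"number"}},"required":["motion"]}

```bash
mkdir -p pics; ls; python3 - <<'E'
from workcell import robot
import cv2,pickle
d={}
for n in("scene","side"):
    s=robot.snapshot(n); d[n]=s; cv2.imwrite(f"pics/{n}0.png",s["color"][:,:,::-1]); print(n,s["mtx"].round(1).tolist(),s["pose"].round(3).tolist())
pickle.dump(d,open("snap0.pkl","wb"))
print(robot.read_state())
E
```

```text
pics
scene [[625.2, 0.0, 316.3], [0.0, 625.2, 235.4], [0.0, 0.0, 1.0]] [[0.718, 0.564, -0.407, 1.307], [0.696, -0.583, 0.42, -0.867], [-0.0, -0.585, -0.811, 1.646], [0.0, 0.0, 0.0, 1.0]]
side [[475.0, 0.0, 324.4], [0.0, 475.0, 244.6], [0.0, 0.0, 1.0]] [[-0.999, -0.02, 0.045, 0.446], [-0.047, 0.671, -0.74, 0.875], [-0.015, -0.741, -0.671, 0.86], [0.0, 0.0, 0.0, 1.0]]
{'clock': 0.1, 'joint_positions': array([-2.06292634e-01,  1.81488521e-01,  1.60790021e+00,  2.22936318e-06,
        1.35378784e+00, -2.06315188e-01]), 'qvel': array([ 0.00153559, -0.00095891, -0.00163219, -0.00158361, -0.00031895,
        0.00087526]), 'joint_torque': array([-2.02498759e-04, -4.45872438e+01, -3.52238703e+01, -4.27332343e-04,
        4.16999465e-03,  3.20961749e-05]), 'ee_pos': array([5.74509833e-01, 1.25027086e-04, 2.30465761e-01]), 'tool_rot': array([ 9.99999686e-01,  1.10363752e-05, -7.74944531e-04, -1.63293455e-04]), 'contact_force': array([0.2593406 , 1.55955612, 0.22812339]), 'ft_torque': array([-0.00698293,  0.01652499,  0.01640108]), 'grip_width': 0.08505181580905578}
```

View pics/scene0.png

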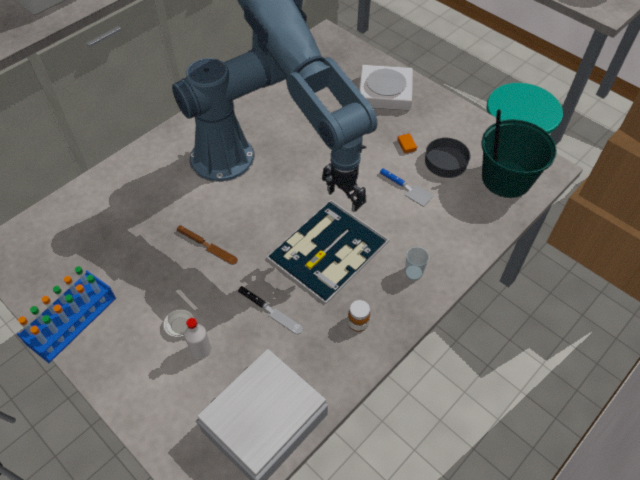

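View pics/side0.png

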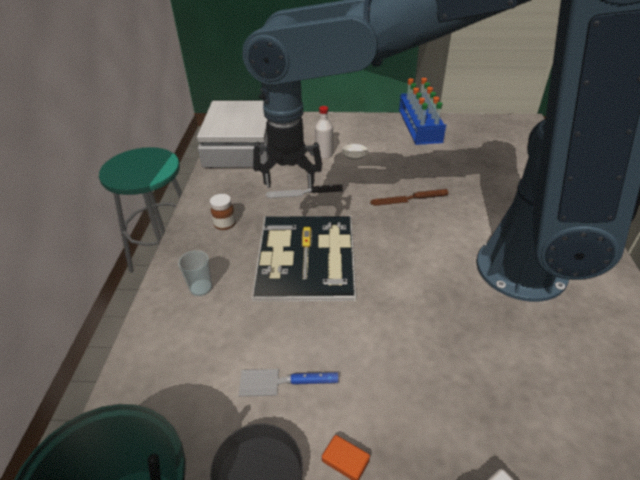

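Candidates for the knife: the black-handled one at scene (270,310) matches the description. The brown-handled one at (205,245), the yellow tool in the tray at (315,258) and the pale stick at (187,300) don't. The scraper is the blue-handled one at (403,186); the blue rack at (65,315) isn't it. I'll check with a close crop and the wrist view.

```bash
cat > h.py <<'E'
import numpy as np,cv2,pickle
from scipy.spatial.transform import Rotation as R
from workcell import robot
def rays(s,uv,fish=False):
    uv=np.atleast_2d(uv).astype(float);K=s["mtx"];x=(uv-[K[0,2],K[1,2]])/[K[0,0],K[1,1]]
    if fish:
        r=np.linalg.norm(x,axis=1,keepdims=True)+1e-12; d=np.hstack([x/r*np.sin(r),np.cos(r)])
    else: d=np.hstack([x,np.ones((len(x),1))])
    return d@s["pose"][:3,:3].T
def onz(s,uv,z,fish=False):
    d=rays(s,uv,fish);o=s["pose"][:3,3];return (o+d*((z-o[2])/d[:,2:]))[:,:2]
def proj(s,P,fish=False):
    P=np.atleast_2d(P);c=(P-s["pose"][:3,3])@s["pose"][:3,:3];K=s["mtx"]
    if fish:
        rr=np.linalg.norm(c[:,:2],axis=1,keepdims=True);t=np.arctan2(rr,c[:,2:]);x=c[:,:2]/rr*t
    else: x=c[:,:2]/c[:,2:]
    return x*[K[0,0],K[1,1]]+[K[0,2],K[1,2]]
def top(s,x0,x1,y0,y1,z,ppm,fish=False):
    # rows: +x up, columns: +y to left
    h,w=int((x1-x0)*ppm),int((y1-y0)*ppm)
    X,Y=np.meshgrid(x1-np.arange(h)/ppm,y1-np.arange(w)/ppm,indexing='ij')
    p=proj(s,np.stack([X,Y,0*X+z],-1).reshape(-1,3),fish).reshape(h,w,2).astype(np.float32)
    return cv2.remap(s["color"],p[...,0],p[...,1],cv2.INTER_LINEAR)
def st():
    s=robot.read_state();print("t",round(s["clock"],2),"pos",s["ee_pos"].round(4).tolist(),"rot",R.from_quat(s["tool_rot"]).as_rotvec(degrees=True).round(2).tolist(),"F",s["contact_force"].round(1).tolist(),"T",s["ft_torque"].round(2).tolist(),"w",round(s["grip_width"],4));return s
E
python3 - <<'E'
from h import *
d=pickle.load(open("snap0.pkl","rb"))
s=robot.snapshot("wrist");d["wrist"]=s;pickle.dump(d,open("snap0.pkl","wb"))
print(s["mtx"].round(1).tolist(),s["pose"].round(4).tolist())
cv2.imwrite("pics/w0.png",s["color"][:,:,::-1])
for n,bx in(("scene",(160,140,300,220)),("side",(220,170,300,250))):
    pass
a=top(d["side"],0.25,0.75,-0.45,0.55,0.005,800)
b=top(d["scene"],0.25,0.75,-0.45,0.55,0.005,800)
out=np.vstack([a,b])[:, :, ::-1];out=cv2.resize(out,(600,600));print(a.shape)
cv2.imwrite("pics/top0.png",np.vstack([cv2.resize(a,(600,300)),cv2.resize(b,(600,300))])[:,:,::-1])
cs=d["scene"]["color"];hsv=cv2.cvtColor(cs,cv2.COLOR_RGB2HSV)
for n in("scene","side"):
    hsv=cv2.cvtColor(d[n]["color"],cv2.COLOR_RGB2HSV)
    m=cv2.inRange(hsv,(105,140,60),(130,255,255));N,l,stt,c=cv2.connectedComponentsWithStats(m)
    for i in range(1,N):
        if stt[i,4]>40: print(n,"blue",stt[i].tolist(),c[i].round(1),onz(d[n],c[i],.011).round(4))
    m=cv2.inRange(hsv,(0,0,0),(180,255,45));N,l,stt,c=cv2.connectedComponentsWithStats(m)
    for i in range(1,N):
        if stt[i,4]>60: print(n,"black",stt[i].tolist(),c[i].round(1),onz(d[n],c[i],.011).round(4))
E
```

```text
[[371.6, 0.0, 318.8], [0.0, 371.6, 244.9], [0.0, 0.0, 1.0]] [[1.0, 0.001, -0.001, 0.5739], [0.0007, -0.9644, -0.2646, 0.0656], [-0.0012, 0.2646, -0.9644, 0.3722], [0.0, 0.0, 0.0, 1.0]]
(400, 800, 3)
scene blue [380, 169, 24, 17, 135] [391.8 176.8] [[0.5002 0.3412]]
scene blue [17, 275, 98, 88, 2580] [ 68.1 320.1] [[ 0.1761 -0.7478]]
scene black [244, 7, 24, 48, 354] [257.3  30.5] [[-0.4351  0.5732]]
scene black [173, 87, 16, 30, 137] [180.2 102.3] [[-0.3214  0.0686]]
scene black [191, 105, 17, 12, 81] [196.1 111.6] [[-0.238   0.0778]]
scene black [482, 110, 73, 88, 3996] [514.7 157.2] [[0.7541 0.7146]]
scene black [319, 122, 15, 25, 180] [325.5 134.4] [[0.1943 0.3302]]
scene black [427, 139, 42, 24, 376] [450.  146.5] [[0.5575 0.5971]]
scene black [425, 156, 41, 21, 280] [443.6 169.7] [[0.6091 0.492 ]]
scene black [323, 164, 42, 47, 738] [344.4 183.6] [[0.4033 0.2046]]
scene black [270, 255, 56, 45, 107] [297.9 277.4] [[ 0.5567 -0.1737]]
scene black [238, 287, 26, 20, 170] [251.1 296.3] [[ 0.5028 -0.3194]]
side blue [399, 94, 46, 50, 989] [421.3 124.8] [[ 0.1782 -0.7256]]
side blue [
[... 576 characters left out ...]
[ 0.7174 -1.0158]]
side black [254, 108, 67, 76, 1844] [286.9 148.8] [[ 0.6545 -0.5463]]
side black [312, 185, 30, 8, 166] [327.1 188.5] [[ 0.5064 -0.3165]]
side black [631, 188, 9, 33, 93] [636.2 205.1] [[-0.389  -0.2577]]
side black [266, 217, 87, 78, 2243] [316.5 252.4] [[ 0.5219 -0.0297]]
side black [569, 243, 24, 20, 185] [580.7 254. ] [[-0.1589 -0.0448]]
side black [545, 247, 31, 29, 279] [559.1 264.6] [[-0.0917 -0.0039]]
side black [570, 254, 37, 23, 245] [590.3 267.2] [[-0.1659  0.0032]]
side black [1, 411, 185, 69, 8212] [ 94.9 454.1] [[0.8902 0.5142]]
side black [211, 432, 35, 48, 698] [224.8 458. ] [[0.6539 0.5116]]
side black [288, 439, 13, 28, 95] [294.5 450.5] [[0.5307 0.4932]]
```

View pics/w0.png

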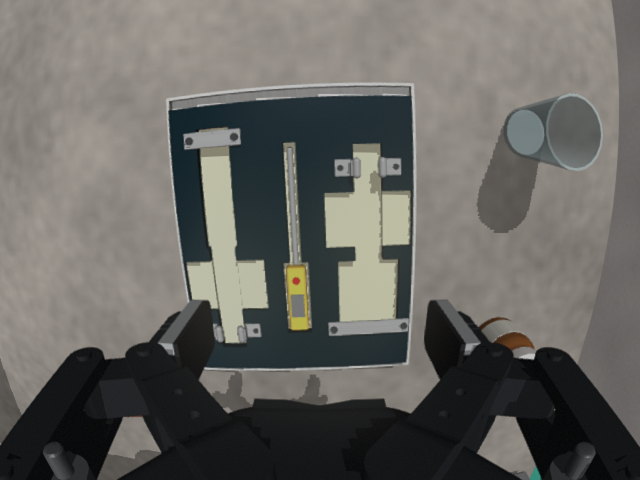

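View pics/top0.png

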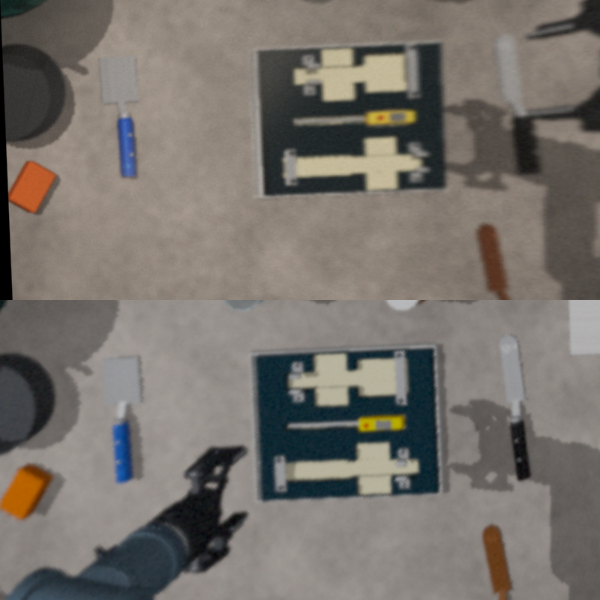

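The wrist view shows the tray with its x along world +y. The knife pocket is on the left (keeper at (212,138), clip at (232,330)). The scraper pocket is on the right (keeper at (368,327), clip at (367,167)). The top view confirms the choice: black-handled knife at about (0.50,-0.32) and blue scraper at about (0.50,0.34), both with noses towards +x. Next I fly over the knife.

```bash
cat >> h.py <<'E'
def pose(yaw,pitch=0):
    """tool down, turned yaw deg about world z; pitch deg about tool x after"""
    return R.from_euler('z',yaw,degrees=True)*R.from_euler('x',180,degrees=True)*R.from_euler('x',pitch,degrees=True)
def plan(p,Rt,N=None,vmax=40.,s=None):
    s=s or robot.read_state();R0=R.from_quat(s["tool_rot"]);dp=np.array(p)-s["ee_pos"];rv=(R0.inv()*Rt).as_rotvec(degrees=True)
    n=N or int(max(np.ceil(np.linalg.norm(dp)*1000/vmax),np.ceil(np.linalg.norm(rv)/7),1))
    print(f"N={n} dist={np.linalg.norm(dp)*1000:.1f}mm turn={rv.round(2)} -> ang/row {(rv/n/60).round(4).tolist()}")
    for i in range(n):
        Ri=R0*R.from_rotvec(rv*i/n,degrees=True);print((Ri.inv().apply(dp/n)/.2).round(4).tolist())
E
python3 - <<'E'
from h import *
st();plan([.53,-.31,.2],pose(-84))
d=pickle.load(open("snap0.pkl","rb"))
cv2.imwrite("pics/w0top.png",top(d["wrist"],.38,.68,-.19,.19,.016,2000,True)[:,:,::-1])
E
```

```text
t 0.15 pos [0.5746, 0.0001, 0.2306] rot [-179.98, -0.0, 0.12] F [0.8, -0.2, 0.3] T [0.03, 0.04, 0.01] w 0.0856
N=13 dist=314.8mm turn=[4.0e-02 7.0e-02 8.4e+01] -> ang/row [0.0001, 0.0001, 0.1077]
[-0.0171, 0.1193, 0.0118]
[-0.0036, 0.1205, 0.0118]
[0.01, 0.1201, 0.0117]
[0.0234, 0.1182, 0.0117]
[0.0366, 0.1148, 0.0117]
[0.0493, 0.11, 0.0117]
[0.0613, 0.1037, 0.0117]
[0.0726, 0.0962, 0.0117]
[0.083, 0.0874, 0.0117]
[0.0923, 0.0775, 0.0117]
[0.1004, 0.0666, 0.0117]
[0.1073, 0.0549, 0.0118]
[0.1128, 0.0425, 0.0118]
```

View pics/w0top.png

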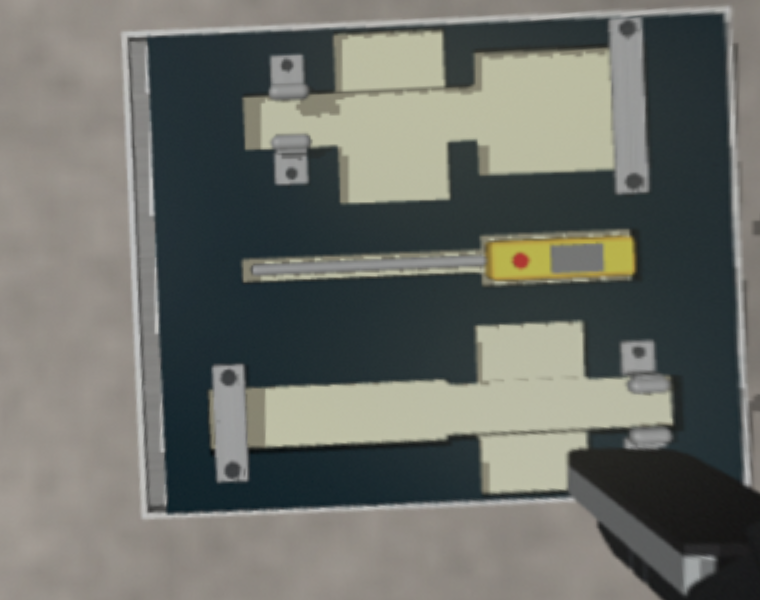

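The tray in this view: the pan centre is at about (0.549,-0.030), its yaw is about 92.35°, and the board sits about 2.7 mm toward tray -x. I measured that from the keeper centres at px (230,423) and (631,104). Flying to the knife.

apply_moves:
  motion:
    - {"slide": [-0.017, 0.119, 0.012], "angular": [0, 0, 0.108], "fingers": -0.2}
    - {"slide": [-0.004, 0.12, 0.012], "angular": [0, 0, 0.108], "fingers": -0.2}
    - {"slide": [0.01, 0.12, 0.012], "angular": [0, 0, 0.108], "fingers": -0.2}
    - {"slide": [0.023, 0.118, 0.012], "angular": [0, 0, 0.108], "fingers": -0.2}
    - {"slide": [0.037, 0.115, 0.012], "angular": [0, 0, 0.108], "fingers": -0.2}

```text
clock: 0.57
ee_pos: [0.5561, -0.1174, 0.217]
tool_rot: [0.958, -0.285, -0.002, -0.001]
contact_force: [0.5, -0.3, -0.3]
grip_width: 0.0511
```

apply_moves:
  motion:
    - {"slide": [0.049, 0.11, 0.012], "angular": [0, 0, 0.108], "fingers": -0.2}
    - {"slide": [0.061, 0.104, 0.012], "angular": [0, 0, 0.108], "fingers": -0.2}
    - {"slide": [0.073, 0.096, 0.012], "angular": [0, 0, 0.108], "fingers": -0.2}
    - {"slide": [0.083, 0.087, 0.012], "angular": [0, 0, 0.108], "fingers": -0.2}
    - {"slide": [0.092, 0.078, 0.012], "angular": [0, 0, 0.108], "fingers": -0.2}

```text
clock: 0.98
ee_pos: [0.5331, -0.2411, 0.2024]
tool_rot: [0.833, -0.553, -0.003, -0.0]
contact_force: [0.7, 0.7, -0.0]
grip_width: 0.0514
```

apply_moves:
  motion:
    - {"slide": [0.1, 0.067, 0.012], "angular": [0, 0, 0.108], "fingers": -0.2}
    - {"slide": [0.107, 0.055, 0.012], "angular": [0, 0, 0.108], "fingers": -0.2}
    - {"slide": [0.113, 0.043, 0.012], "angular": [0, 0, 0.108], "fingers": -0.2}
    - {"slide": [0, 0, 0], "angular": [0, 0, 0], "fingers": -0.2}

```text
clock: 1.32
ee_pos: [0.5157, -0.319, 0.1925]
tool_rot: [0.718, -0.696, -0.004, 0.001]
contact_force: [-0.1, 0.3, 0.4]
grip_width: 0.0511
```

```bash
python3 - <<'E'
from h import *
st();s=robot.snapshot("wrist");pickle.dump(s,open("wk.pkl","wb"))
cv2.imwrite("pics/wk.png",top(s,.42,.72,-.40,-.22,.005,2000,True)[:,:,::-1])
E
```

```text
t 1.32 pos [0.5157, -0.319, 0.1925] rot [129.21, -125.17, -0.8] F [-0.1, 0.3, 0.4] T [-0.02, 0.04, 0.05] w 0.0511
```

View pics/wk.png

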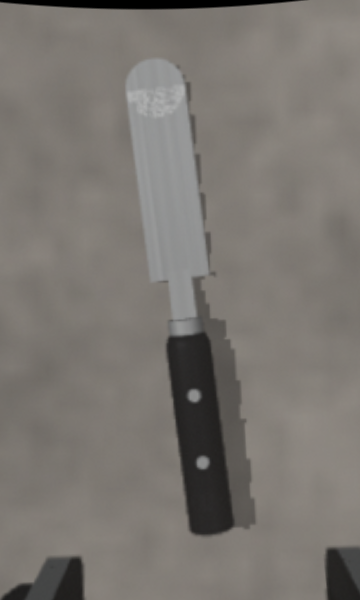

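Black-handled knife confirmed: nose at (154,58), handle from (188,335) to (211,532).

```bash
python3 - <<'E'
from h import *
s=pickle.load(open("wk.pkl","rb"))
im=top(s,.42,.72,-.40,-.22,.011,2000,True);g=cv2.cvtColor(im,cv2.COLOR_RGB2GRAY)
m=((g<60)*255).astype(np.uint8);m[540:]=0;m[:300]=0;m=cv2.morphologyEx(m,cv2.MORPH_CLOSE,np.ones((9,9)))
N,l,q,c=cv2.connectedComponentsWithStats(m);k=1+q[1:,4].argmax();pts=np.argwhere(l==k)[:,::-1].astype(np.float32)
r=cv2.minAreaRect(pts);print("handle rect px",r)
w=lambda p:np.array([.72-p[1]/2000,-.22-p[0]/2000])
vx=cv2.fitLine(pts,cv2.DIST_L2,0,.01,.01).ravel();print("axis yaw",np.degrees(np.arctan2(-vx[0],-vx[1])),"centre",w(vx[2:]))
im=top(s,.42,.72,-.40,-.22,.003,2000,True);hs=cv2.cvtColor(im,cv2.COLOR_RGB2HSV);print("blade/bench",im[200,165],im[200,60])
print("nose",w((154,58)))
E
```

```text
handle rect px ((199.5680694580078, 430.65252685546875), (197.0438690185547, 43.25432205200195), 82.64761352539062)
axis yaw -172.59467 centre [ 0.50452614 -0.3198718 ]
blade/bench [146 147 147] [129 124 118]
nose [ 0.691 -0.297]
```

```bash
python3 - <<'E'
from h import *
plan([.5263,-.317,.03],pose(-82.6))
E
```

```text
N=5 dist=162.8mm turn=[ 0.4   0.41 -5.29] -> ang/row [0.0013, 0.0014, -0.0176]
[0.0014, -0.0114, 0.1624]
[0.0014, -0.0112, 0.1624]
[0.0013, -0.0109, 0.1624]
[0.0013, -0.0107, 0.1624]
[0.0013, -0.0104, 0.1624]
```

apply_moves:
  motion:
    - {"slide": [0.001, -0.011, 0.162], "angular": [0.001, 0.001, -0.018], "fingers": -0.2}
    - {"slide": [0.001, -0.011, 0.162], "angular": [0.001, 0.001, -0.018], "fingers": -0.2}
    - {"slide": [0.001, -0.011, 0.162], "angular": [0.001, 0.001, -0.018], "fingers": -0.2}
    - {"slide": [0.001, -0.011, 0.162], "angular": [0.001, 0.001, -0.018], "fingers": -0.2}
    - {"slide": [0.001, -0.011, 0.162], "angular": [0.001, 0.001, -0.018], "fingers": -0.2}

```text
clock: 1.78
ee_pos: [0.534, -0.3189, 0.0355]
tool_rot: [0.757, -0.654, 0.008, -0.001]
contact_force: [0.3, -0.1, 0.2]
grip_width: 0.0514
```

```bash
python3 - <<'E'
from h import *
st();plan([.5263,-.317,.0045],pose(-82.6),3)
E
```

```text
t 1.78 pos [0.534, -0.3189, 0.0355] rot [-136.11, 117.65, -1.51] F [0.3, -0.1, 0.2] T [0.06, 0.01, 0.05] w 0.0514
N=3 dist=32.0mm turn=[-0.7  -0.66  0.92] -> ang/row [-0.0039, -0.0037, 0.0051]
[-0.0055, 0.0128, 0.0515]
[-0.0052, 0.0126, 0.0516]
[-0.005, 0.0125, 0.0517]
```

apply_moves:
  motion:
    - {"slide": [-0.005, 0.013, 0.052], "angular": [-0.004, -0.004, 0.005], "fingers": -0.2}
    - {"slide": [-0.005, 0.013, 0.052], "angular": [-0.004, -0.004, 0.005], "fingers": -0.2}
    - {"slide": [-0.005, 0.013, 0.05], "angular": [-0.004, -0.004, 0.005], "fingers": -0.2}
    - {"slide": [0, 0, 0], "angular": [0, 0, 0], "fingers": -0.2}

```text
clock: 2.12
ee_pos: [0.5236, -0.311, -0.0022]
tool_rot: [0.753, -0.658, -0.006, -0.001]
contact_force: [-0.4, -0.4, -0.3]
grip_width: 0.0511
```

```bash
python3 - <<'E'
from h import *
st();plan([.5263,-.317,.0045],pose(-82.6),1)
E
```

```text
t 2.12 pos [0.5236, -0.311, -0.0022] rot [-135.54, 118.35, 1.13] F [-0.4, -0.4, -0.3] T [-0.01, -0.05, 0.02] w 0.0511
N=1 dist=9.4mm turn=[0.43 0.58 0.35] -> ang/row [0.0072, 0.0097, 0.0058]
[0.0314, -0.0092, -0.0338]
```

apply_moves:
  motion:
    - {"slide": [0.031, -0.009, -0.034], "angular": [0.007, 0.01, 0.006], "fingers": -0.2}
    - {"slide": [0, 0, 0], "angular": [0, 0, 0], "fingers": -0.2}

```text
clock: 2.28
ee_pos: [0.5274, -0.3178, 0.0068]
tool_rot: [0.751, -0.66, 0.002, 0.0]
contact_force: [1.1, 0.2, 0.4]
grip_width: 0.0513
```

```bash
python3 - <<'E'
from h import *
st();plan([.5263,-.317,.0045],pose(-82.6),1)
E
```

```text
t 2.28 pos [0.5274, -0.3178, 0.0068] rot [135.18, -118.81, 0.28] F [1.1, 0.2, 0.4] T [0.0, -0.03, -0.01] w 0.0513
N=1 dist=2.6mm turn=[-0.09 -0.15 -0.03] -> ang/row [-0.0016, -0.0025, -0.0005]
[-0.0047, 0.005, 0.0113]
```

apply_moves:
  motion:
    - {"slide": [-0.003, 0.004, 0.011], "angular": [-0.001, -0.002, 0], "fingers": -0.2}
    - {"slide": [0, 0, 0], "angular": [0, 0, 0], "fingers": 1}
    - {"slide": [0, 0, 0], "angular": [0, 0, 0], "fingers": 1}
    - {"slide": [0, 0, 0], "angular": [0, 0, 0], "fingers": 1}
    - {"slide": [0, 0, 0], "angular": [0, 0, 0], "fingers": 1}
  newtons: 70

```text
clock: 2.7
ee_pos: [0.5284, -0.3195, 0.0093]
tool_rot: [0.751, -0.66, 0.004, -0.0]
contact_force: [1.0, -0.1, -1.5]
grip_width: 0.0191
```

```bash
python3 - <<'E'
from h import *
s=st();
# target over pocket: knife nose along tray +x
yaw=92.35;u=np.array([np.cos(np.radians(yaw)),np.sin(np.radians(yaw))])
plan([s["ee_pos"][0],s["ee_pos"][1],.12],pose(-82.6),4)
E
```

```text
t 2.7 pos [0.5284, -0.3195, 0.0093] rot [-135.15, 118.88, -0.67] F [1.0, -0.1, -1.5] T [-0.03, -0.03, 0.02] w 0.0191
N=4 dist=110.7mm turn=[-0.29 -0.32 -0.07] -> ang/row [-0.0012, -0.0013, -0.0003]
[0.0008, -0.0007, -0.1384]
[0.0006, -0.0005, -0.1384]
[0.0004, -0.0003, -0.1384]
[0.0002, -0.0002, -0.1384]
```

Opening is 19 mm, but the handle is 22 mm, so it's gripped too high and not around its middle. I'll regrip lower.

apply_moves:
  motion:
    - {"slide": [0, 0, 0], "angular": [0, 0, 0], "fingers": 0}
    - {"slide": [-0.004, 0.008, 0.008], "angular": [-0.003, -0.003, 0], "fingers": 0}
    - {"slide": [-0.004, 0.004, 0.015], "angular": [0, 0, 0], "fingers": 0}
    - {"slide": [0, 0, 0], "angular": [0, 0, 0], "fingers": 0}

```text
clock: 3.03
ee_pos: [0.5255, -0.3181, 0.0042]
tool_rot: [0.751, -0.66, 0.001, 0.0]
contact_force: [-0.4, 0.7, 0.3]
grip_width: 0.0423
```

```bash
python3 - <<'E'
from h import *
s=st();plan([.5263,-.317,.0015],pose(-82.6),1)
print(s["qvel"].round(3))
E
```

```text
t 3.03 pos [0.5255, -0.3181, 0.0042] rot [135.14, -118.87, 0.24] F [-0.4, 0.7, 0.3] T [0.01, 0.0, 0.0] w 0.0423
N=1 dist=3.0mm turn=[-0.09 -0.12 -0.07] -> ang/row [-0.0015, -0.0021, -0.0012]
[-0.005, -0.0045, 0.0133]
[-0.001 -0.003 -0.007 -0.001  0.008 -0.003]
```

apply_moves:
  motion:
    - {"slide": [-0.005, -0.004, 0.013], "angular": [-0.001, -0.002, 0], "fingers": 0}
    - {"slide": [0, 0, 0], "angular": [0, 0, 0], "fingers": 0}

```text
clock: 3.2
ee_pos: [0.5259, -0.3167, 0.0008]
tool_rot: [0.751, -0.661, -0.0, -0.0]
contact_force: [0.1, 1.1, -0.1]
grip_width: 0.0429
```

apply_moves:
  motion:
    - {"slide": [0, 0, 0], "angular": [0, 0, 0], "fingers": 1}
    - {"slide": [0, 0, 0], "angular": [0, 0, 0], "fingers": 1}
  newtons: 70

```text
clock: 3.37
ee_pos: [0.5259, -0.3167, 0.0006]
tool_rot: [0.751, -0.66, -0.0, -0.0]
contact_force: [-5.8, 4.6, 16.1]
grip_width: 0.0201
```

apply_moves:
  motion:
    - {"slide": [0, 0, 0], "angular": [0, 0, 0], "fingers": 1}
    - {"slide": [0, 0, 0], "angular": [0, 0, 0], "fingers": 1}

```text
clock: 3.53
ee_pos: [0.526, -0.3168, 0.0008]
tool_rot: [0.751, -0.66, -0.0, -0.0]
contact_force: [0.0, 0.1, -1.4]
grip_width: 0.0192
```

```bash
python3 - <<'E'
from h import *
s=st();plan([s["ee_pos"][0],s["ee_pos"][1],.12],pose(-82.6),4)
E
```

```text
t 3.53 pos [0.526, -0.3168, 0.0008] rot [-135.14, 118.87, 0.07] F [0.0, 0.1, -1.4] T [-0.02, 0.01, 0.05] w 0.0192
N=4 dist=119.2mm turn=[ 0.02  0.04 -0.07] -> ang/row [0.0001, 0.0002, -0.0003]
[-0.0001, 0.0, -0.149]
[-0.0001, 0.0, -0.149]
[-0.0001, 0.0, -0.149]
[-0.0, 0.0, -0.149]
```

The reading is the same at full depth, so this is just pad compliance and the grip is good. Lifting.

apply_moves:
  motion:
    - {"slide": [0, 0, -0.149], "angular": [0, 0, 0], "fingers": 1}
    - {"slide": [0, 0, -0.149], "angular": [0, 0, 0], "fingers": 1}
    - {"slide": [0, 0, -0.149], "angular": [0, 0, 0], "fingers": 1}
    - {"slide": [0, 0, -0.149], "angular": [0, 0, 0], "fingers": 1}

```text
clock: 3.87
ee_pos: [0.5201, -0.3117, 0.1129]
tool_rot: [0.751, -0.661, -0.011, -0.0]
contact_force: [0.5, 0.2, -2.2]
grip_width: 0.0197
```

```bash
cat >> h.py <<'E'
TC=np.array([.5487,-.0303]);TY=92.35;SH=-.0027
def tray(x,y,sh=None):
    a=np.radians(TY);x=x+(SH if sh is None else sh);return TC+x*np.array([np.cos(a),np.sin(a)])+y*np.array([-np.sin(a),np.cos(a)])
def tcp_for_nose(nose,Rt,L,h,sgn):
    """nose world xyz; L = nose x - grasp x; h = TCP height above underside; sgn=-1 nose along -tool y, +1 along +tool y"""
    return np.array(nose)-Rt.apply([0,sgn*L,h])
def nose_of(L,h,sgn,s=None):
    s=s or robot.read_state();return s["ee_pos"]+R.from_quat(s["tool_rot"]).apply([0,sgn*L,h])
E
python3 - <<'E'
from h import *
st();Rt=pose(TY-90,-12)
plan(tcp_for_nose([*tray(.096,.075),.05],Rt,.1633,.0008,-1),Rt)
E
```

```text
t 3.87 pos [0.5201, -0.3117, 0.1129] rot [-135.1, 118.88, 2.0] F [0.5, 0.2, -2.2] T [-0.05, 0.02, 0.02] w 0.0197
N=13 dist=218.4mm turn=[ -9.78  10.29 -84.56] -> ang/row [-0.0125, 0.0132, -0.1084]
[-0.0828, 0.0061, 0.0123]
[-0.0832, -0.0035, 0.0112]
[-0.0824, -0.013, 0.01]
[-0.0805, -0.0224, 0.0086]
[-0.0775, -0.0315, 0.0071]
[-0.0735, -0.0402, 0.0056]
[-0.0686, -0.0483, 0.0041]
[-0.0627, -0.0558, 0.0025]
[-0.056, -0.0626, 0.0009]
[-0.0486, -0.0685, -0.0007]
[-0.0405, -0.0736, -0.0023]
[-0.0318, -0.0776, -0.0038]
[-0.0228, -0.0807, -0.0052]
```

apply_moves:
  motion:
    - {"slide": [-0.083, 0.006, 0.012], "angular": [-0.012, 0.013, -0.108], "fingers": 1}
    - {"slide": [-0.083, -0.003, 0.011], "angular": [-0.012, 0.013, -0.108], "fingers": 1}
    - {"slide": [-0.082, -0.013, 0.01], "angular": [-0.012, 0.013, -0.108], "fingers": 1}
    - {"slide": [-0.081, -0.022, 0.009], "angular": [-0.012, 0.013, -0.108], "fingers": 1}
    - {"slide": [-0.078, -0.031, 0.007], "angular": [-0.012, 0.013, -0.108], "fingers": 1}

```text
clock: 4.28
ee_pos: [0.5072, -0.2363, 0.1117]
tool_rot: [0.908, -0.417, 0.004, 0.046]
contact_force: [0.9, 0.7, -1.2]
grip_width: 0.0198
```

apply_moves:
  motion:
    - {"slide": [-0.074, -0.04, 0.006], "angular": [-0.012, 0.013, -0.108], "fingers": 1}
    - {"slide": [-0.069, -0.048, 0.004], "angular": [-0.012, 0.013, -0.108], "fingers": 1}
    - {"slide": [-0.063, -0.056, 0.003], "angular": [-0.012, 0.013, -0.108], "fingers": 1}
    - {"slide": [-0.056, -0.063, 0.001], "angular": [-0.012, 0.013, -0.108], "fingers": 1}
    - {"slide": [-0.049, -0.069, -0.001], "angular": [-0.012, 0.013, -0.108], "fingers": 1}

```text
clock: 4.7
ee_pos: [0.4866, -0.1504, 0.098]
tool_rot: [0.987, -0.131, 0.008, 0.089]
contact_force: [1.0, -1.0, -0.9]
grip_width: 0.0196
```

apply_moves:
  motion:
    - {"slide": [-0.041, -0.074, -0.002], "angular": [-0.012, 0.013, -0.108], "fingers": 1}
    - {"slide": [-0.032, -0.078, -0.004], "angular": [-0.012, 0.013, -0.108], "fingers": 1}
    - {"slide": [-0.023, -0.081, -0.005], "angular": [-0.012, 0.013, -0.108], "fingers": 1}
    - {"slide": [0, 0, 0], "angular": [0, 0, 0], "fingers": 1}

```text
clock: 5.03
ee_pos: [0.4704, -0.0957, 0.0883]
tool_rot: [0.993, 0.052, 0.009, 0.11]
contact_force: [-1.0, 1.2, -2.4]
grip_width: 0.0197
```

```bash
python3 - <<'E'
from h import *
st();Rt=pose(TY-90,-12);print("nose",nose_of(.1633,.0008,-1))
plan(tcp_for_nose([*tray(.095,.075),.03],Rt,.1633,.0008,-1),Rt,2)
E
```

```text
t 5.03 pos [0.4704, -0.0957, 0.0883] rot [167.12, 8.78, 1.48] F [-1.0, 1.2, -2.4] T [0.17, 0.03, -0.0] w 0.0197
nose [0.45385434 0.06259393 0.05164798]
N=2 dist=24.8mm turn=[ 0.67 -1.12  3.55] -> ang/row [0.0056, -0.0094, 0.0295]
[0.0135, 0.0005, 0.0605]
[0.0141, 0.0004, 0.0604]
```

apply_moves:
  motion:
    - {"slide": [0.013, 0, 0.06], "angular": [0.006, -0.009, 0.03], "fingers": 1}
    - {"slide": [0.013, 0, 0.045], "angular": [0.006, -0.009, 0.02], "fingers": 1}
    - {"slide": [0, 0, 0], "angular": [0, 0, 0], "fingers": 1}

```text
clock: 5.28
ee_pos: [0.4764, -0.0987, 0.0676]
tool_rot: [0.994, 0.024, 0.002, 0.104]
contact_force: [-1.1, -0.5, -1.6]
grip_width: 0.0198
```

```bash
python3 - <<'E'
from h import *
st();Rt=pose(TY-90,-12);print("nose",nose_of(.1633,.0008,-1),tray(.095,.075))
plan(tcp_for_nose([*tray(.095,.075),.03],Rt,.1633,.0008,-1),Rt,1)
s=robot.snapshot("wrist");pickle.dump(s,open("w2.pkl","wb"))
im=s["color"];cv2.imwrite("pics/w2.png",im[:,:,::-1])
p=proj(s,[[*tray(.111,.075),.016],[*tray(.1193,.075),.006],nose_of(.1633,.0008,-1)],True);print(p)
E
```

```text
t 5.28 pos [0.4764, -0.0987, 0.0676] rot [168.04, 4.01, 0.42] F [-1.1, -0.5, -1.6] T [0.14, 0.05, 0.0] w 0.0198
nose [0.46880068 0.06072624 0.03307196] [0.46997843 0.05884709]
N=1 dist=3.4mm turn=[-0.08 -0.08  0.38] -> ang/row [-0.0013, -0.0013, 0.0063]
[0.0, 0.0063, 0.0159]
[[323.49518486 -90.47085726]
 [323.35885817 -96.63992646]
 [320.24725029 -78.31709756]]
```

View pics/w2.png

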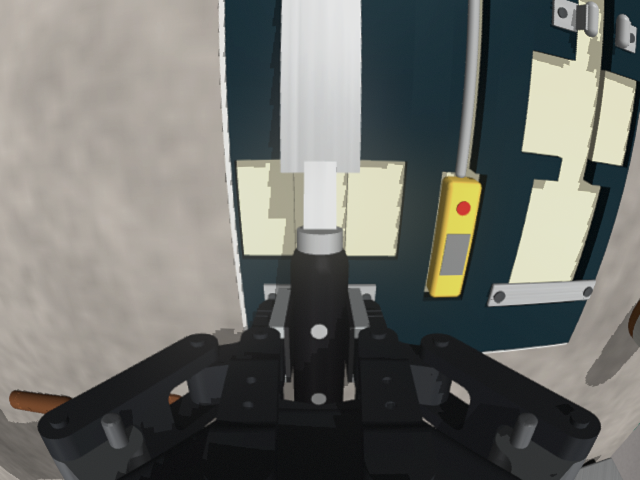

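The wrist view shows the knife gripped straight: the blade centre (321) lies over the handle slot centre (321) and the recess centre (about 321). The nose is out of view at the top, so I'll go on by feel.

apply_moves:
  motion:
    - {"slide": [0.001, 0.008, 0.05], "angular": [-0.001, -0.001, 0.004], "fingers": 1}
    - {"slide": [0, 0, 0.03], "angular": [0, 0, 0], "fingers": 1}
    - {"slide": [0, 0, 0], "angular": [0, 0, 0], "fingers": 1}

```text
clock: 5.58
ee_pos: [0.4776, -0.1055, 0.0519]
tool_rot: [0.994, 0.021, 0.003, 0.105]
contact_force: [0.5, 0.3, -1.0]
grip_width: 0.0199
```

```bash
cat >> h.py <<'E'
def chk(x,y,z,pitch,L,h,sgn,dyaw=0,N=1):
    s=st();n=nose_of(L,h,sgn,s);a=np.radians(TY);d=n[:2]-TC;print("nose tray mm",((d@[np.cos(a),np.sin(a)])*1e3).round(1),((d@[-np.sin(a),np.cos(a)])*1e3).round(1),"z",(n[2]*1e3).round(1))
    Rt=pose(TY-90+dyaw,pitch);plan(tcp_for_nose([*tray(x,y,0),z],Rt,L,h,sgn),Rt,N,s=s)
E
python3 - <<'E'
from h import *
chk(.0925,.075,.0075,-12,.1633,.0008,-1,-.1)
E
```

```text
t 5.58 pos [0.4776, -0.1055, 0.0519] rot [167.94, 3.52, 0.44] F [0.5, 0.3, -1.0] T [0.14, -0.01, -0.03] w 0.0199
nose tray mm 87.4 74.3 z 17.1
N=1 dist=11.0mm turn=[ 0.03 -0.08  0.14] -> ang/row [0.0005, -0.0014, 0.0023]
[-0.0057, -0.0351, 0.0419]
```

apply_moves:
  motion:
    - {"slide": [-0.003, -0.015, 0.02], "angular": [0, -0.001, 0.002], "fingers": 1}
    - {"slide": [-0.001, -0.012, 0.018], "angular": [0, 0, 0], "fingers": 1}
    - {"slide": [0, 0, 0], "angular": [0, 0, 0], "fingers": 1}

```text
clock: 5.83
ee_pos: [0.4763, -0.1023, 0.0422]
tool_rot: [0.994, 0.019, 0.002, 0.105]
contact_force: [-0.2, 0.3, -1.9]
grip_width: 0.0198
```

```bash
python3 - <<'E'
from h import *
chk(.0925,.075,.007,-12,.1633,.0008,-1,-.1)
E
```

```text
t 5.83 pos [0.4763, -0.1023, 0.0422] rot [167.95, 3.16, 0.31] F [-0.2, 0.3, -1.9] T [0.15, 0.08, 0.0] w 0.0198
nose tray mm 90.5 74.8 z 7.4
N=1 dist=2.0mm turn=[ 0.02  0.03 -0.09] -> ang/row [0.0003, 0.0005, -0.0015]
[0.0001, -0.01, 0.0003]
```

apply_moves:
  motion:
    - {"slide": [0, -0.005, 0.007], "angular": [0, 0, 0], "fingers": 1}
    - {"slide": [0, 0, 0], "angular": [0, 0, 0], "fingers": 1}

```text
clock: 6.0
ee_pos: [0.4762, -0.1014, 0.0404]
tool_rot: [0.994, 0.019, 0.002, 0.105]
contact_force: [0.2, -0.1, -0.1]
grip_width: 0.0194
```

apply_moves:
  motion:
    - {"slide": [0, -0.001, 0.005], "angular": [0, 0, 0], "fingers": 1}
    - {"slide": [0, 0, 0], "angular": [0, 0, 0], "fingers": 1}

```text
clock: 6.17
ee_pos: [0.4765, -0.1014, 0.0397]
tool_rot: [0.994, 0.019, 0.002, 0.105]
contact_force: [-0.6, -1.2, -0.6]
grip_width: 0.0193
```

```bash
python3 - <<'E'
from h import *
chk(.0925,.075,.006,-12,.1633,.0008,-1,-.1)
E
```

```text
t 6.17 pos [0.4765, -0.1014, 0.0397] rot [167.93, 3.22, 0.37] F [-0.6, -1.2, -0.6] T [0.25, 0.05, 0.08] w 0.0193
nose tray mm 91.5 74.6 z 4.8
N=1 dist=1.5mm turn=[ 0.04 -0.01 -0.05] -> ang/row [0.0007, -0.0001, -0.0008]
[-0.0013, -0.0039, -0.0061]
```

apply_moves:
  motion:
    - {"slide": [-0.002, -0.024, -0.009], "angular": [0, 0, 0], "fingers": 1}
    - {"slide": [0, -0.024, -0.005], "angular": [0, 0, 0], "fingers": 1}
    - {"slide": [0, 0, 0], "angular": [0, 0, 0], "fingers": 1}

```text
clock: 6.42
ee_pos: [0.4761, -0.0908, 0.0411]
tool_rot: [0.994, 0.019, 0.003, 0.105]
contact_force: [-0.6, -0.5, -1.3]
grip_width: 0.0198
```

```bash
python3 - <<'E'
from h import *
chk(.112,.075,.0057,-12,.1633,.0008,-1,-.1,2)
E
```

```text
t 6.42 pos [0.4761, -0.0908, 0.0411] rot [167.91, 3.15, 0.46] F [-0.6, -0.5, -1.3] T [0.2, 0.01, -0.06] w 0.0198
nose tray mm 102.0 74.4 z 6.2
N=2 dist=10.0mm turn=[ 0.06 -0.07 -0.11] -> ang/row [0.0005, -0.0006, -0.0009]
[-0.0008, -0.0247, -0.0037]
[-0.0008, -0.0247, -0.0037]
```

apply_moves:
  motion:
    - {"slide": [-0.001, -0.024, -0.004], "angular": [0, 0, 0], "fingers": 1}
    - {"slide": [-0.001, -0.02, -0.003], "angular": [0, 0, 0], "fingers": 1}
    - {"slide": [0, 0, 0], "angular": [0, 0, 0], "fingers": 1}

```text
clock: 6.67
ee_pos: [0.4756, -0.0806, 0.0409]
tool_rot: [0.994, 0.019, 0.003, 0.105]
contact_force: [0.1, 0.0, -1.2]
grip_width: 0.0192
```

```bash
python3 - <<'E'
from h import *
chk(.116,.075,.0060,-12,.1633,.0008,-1,-.1,1)
E
```

```text
t 6.67 pos [0.4756, -0.0806, 0.0409] rot [167.91, 3.2, 0.53] F [0.1, 0.0, -1.2] T [0.14, -0.03, -0.02] w 0.0192
nose tray mm 112.3 74.6 z 5.9
N=1 dist=3.7mm turn=[ 0.07 -0.12 -0.08] -> ang/row [0.0011, -0.0019, -0.0013]
[-0.0009, -0.0181, -0.0032]
```

apply_moves:
  motion:
    - {"slide": [-0.001, -0.015, -0.003], "angular": [0, 0, 0], "fingers": 1}
    - {"slide": [0, 0, 0], "angular": [0, 0, 0], "fingers": 1}

```text
clock: 6.83
ee_pos: [0.4757, -0.0778, 0.0413]
tool_rot: [0.994, 0.02, 0.004, 0.106]
contact_force: [-0.5, -3.0, -0.1]
grip_width: 0.0196
```

apply_moves:
  motion:
    - {"slide": [0, -0.007, -0.0015], "angular": [0, 0, 0], "fingers": 1}
    - {"slide": [0, 0, 0], "angular": [0, 0, 0], "fingers": 1}

```text
clock: 7.0
ee_pos: [0.4763, -0.0777, 0.042]
tool_rot: [0.994, 0.02, 0.004, 0.107]
contact_force: [-0.9, -1.5, 0.1]
grip_width: 0.0199
```

apply_moves:
  motion:
    - {"slide": [0, -0.007, -0.0015], "angular": [0, 0, 0], "fingers": 1}
    - {"slide": [0, 0, 0], "angular": [0, 0, 0], "fingers": 1}

```text
clock: 7.17
ee_pos: [0.4765, -0.0775, 0.0426]
tool_rot: [0.994, 0.02, 0.004, 0.109]
contact_force: [0.0, -1.8, -0.8]
grip_width: 0.0196
```

```bash
python3 - <<'E'
from h import *
chk(.120,.075,.0060,-12,.1633,.0008,-1,-.1,1)
E
```

```text
t 7.17 pos [0.4765, -0.0775, 0.0426] rot [167.49, 3.45, 0.66] F [0.0, -1.8, -0.8] T [-0.02, 0.06, 0.04] w 0.0196
nose tray mm 115.1 74.0 z 6.5
N=1 dist=5.1mm turn=[ 0.48 -0.22  0.09] -> ang/row [0.008, -0.0036, 0.0015]
[-0.0062, -0.0246, 0.004]
```

apply_moves:
  motion:
    - {"slide": [0, 0.01, 0], "angular": [0.006, 0, 0], "fingers": 1}
    - {"slide": [-0.004, 0, 0.003], "angular": [0, 0, 0.002], "fingers": 1}
    - {"slide": [0, 0, 0], "angular": [0, 0, 0], "fingers": 1}

```text
clock: 7.42
ee_pos: [0.4752, -0.0788, 0.0418]
tool_rot: [0.994, 0.019, 0.004, 0.104]
contact_force: [-0.4, 0.3, -1.0]
grip_width: 0.0196
```

apply_moves:
  motion:
    - {"slide": [0, -0.012, -0.002], "angular": [0, 0, 0], "fingers": 1}
    - {"slide": [0, -0.012, -0.002], "angular": [0, 0, 0], "fingers": 1}

```text
clock: 7.58
ee_pos: [0.4762, -0.0768, 0.0428]
tool_rot: [0.994, 0.02, 0.004, 0.107]
contact_force: [-0.7, -17.0, 3.6]
grip_width: 0.0199
```

```bash
python3 - <<'E'
from h import *
chk(.120,.075,.0060,-12,.1633,.0008,-1,-.1,1)
s=robot.snapshot("wrist");pickle.dump(s,open("w3.pkl","wb"))
im=top(s,.40,.56,-.16,.04,.016,3000,True);cv2.imwrite("pics/w3.png",im[:,:,::-1])
E
```

```text
t 7.58 pos [0.4762, -0.0768, 0.0428] rot [167.69, 3.31, 0.74] F [-0.7, -17.0, 3.6] T [-2.67, 0.2, 0.11] w 0.0199
nose tray mm 115.9 74.0 z 7.3
N=1 dist=4.6mm turn=[ 0.28 -0.26 -0.02] -> ang/row [0.0046, -0.0044, -0.0003]
[-0.0047, -0.0215, 0.0057]
```

View pics/w3.png

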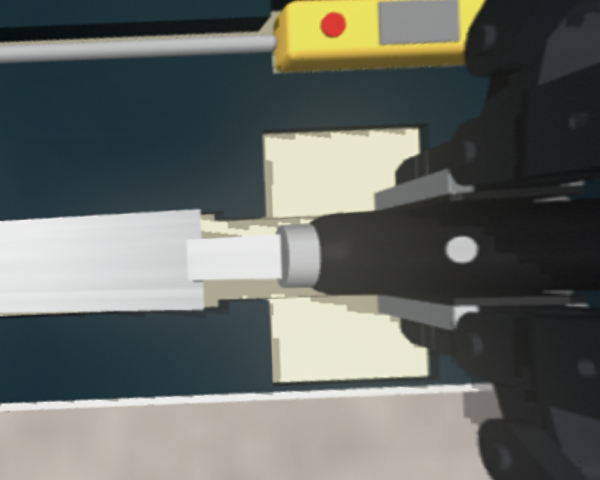

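It stopped firmly (17 N at the second step, same place both times). The recess edge at col 268 (y=-0.049) puts the tool at home length, so this is the end wall. I'll back off a little and lower the handle about the nose.

```bash
python3 - <<'E'
from h import *
chk(.1168,.0747,.0063,-5,.1653,.0008,-1,0,3)
E
```

```text
t 7.63 pos [0.4763, -0.0769, 0.0429] rot [167.67, 3.32, 0.76] F [-1.1, -11.3, 2.8] T [-1.98, 0.22, 0.16] w 0.0195
nose tray mm 117.8 73.9 z 6.9
N=3 dist=21.9mm turn=[ 7.3  -0.26 -0.09] -> ang/row [0.0406, -0.0015, -0.0005]
[-0.001, -0.0007, 0.0364]
[-0.0009, 0.0009, 0.0364]
[-0.0009, 0.0024, 0.0363]
```

apply_moves:
  motion:
    - {"slide": [0, 0.006, 0], "angular": [0, 0, 0], "fingers": 1}
    - {"slide": [-0.001, -0.001, 0.036], "angular": [0.041, -0.001, 0], "fingers": 1}
    - {"slide": [-0.001, 0.001, 0.036], "angular": [0.041, -0.001, 0], "fingers": 1}
    - {"slide": [-0.001, 0.002, 0.02], "angular": [0.025, 0, 0], "fingers": 1}
    - {"slide": [0, 0, 0], "angular": [0, 0, 0], "fingers": 1}

```text
clock: 8.05
ee_pos: [0.4765, -0.0808, 0.025]
tool_rot: [0.999, 0.021, 0.003, 0.049]
contact_force: [0.1, -0.3, -1.5]
grip_width: 0.0194
```

```bash
python3 - <<'E'
from h import *
chk(.1168,.0747,.0063,-3.5,.1653,.0008,-1,0,1)
E
```

```text
t 8.05 pos [0.4765, -0.0808, 0.025] rot [174.34, 3.59, 0.54] F [0.1, -0.3, -1.5] T [0.09, 0.01, -0.01] w 0.0194
nose tray mm 116.9 74.2 z 8.0
N=1 dist=7.9mm turn=[ 2.13 -0.24  0.  ] -> ang/row [0.0354, -0.004, 0.0]
[-0.0027, -0.0007, 0.0393]
```

apply_moves:
  motion:
    - {"slide": [-0.002, -0.001, 0.02], "angular": [0.018, -0.002, 0], "fingers": 1}
    - {"slide": [-0.001, 0, 0.018], "angular": [0.017, -0.002, 0], "fingers": 1}
    - {"slide": [0, 0, 0], "angular": [0, 0, 0], "fingers": 1}

```text
clock: 8.3
ee_pos: [0.4765, -0.0812, 0.0177]
tool_rot: [0.999, 0.02, 0.001, 0.031]
contact_force: [-0.3, -1.3, -2.7]
grip_width: 0.0197
```

```bash
python3 - <<'E'
from h import *
chk(.1172,.0747,.0060,-2.4,.1653,.0008,-1,0,1)
E
```

```text
t 8.3 pos [0.4765, -0.0812, 0.0177] rot [176.44, 3.56, 0.18] F [-0.3, -1.3, -2.7] T [-0.13, -0.03, 0.0] w 0.0197
nose tray mm 117.1 74.1 z 6.8
N=1 dist=4.1mm turn=[ 1.12 -0.04 -0.04] -> ang/row [0.0187, -0.0007, -0.0006]
[-0.0025, -0.0009, 0.0201]
```

apply_moves:
  motion:
    - {"slide": [-0.001, 0, 0.012], "angular": [0.01, 0, 0], "fingers": 1}
    - {"slide": [0, 0, 0], "angular": [0, 0, 0], "fingers": 1}

```text
clock: 8.47
ee_pos: [0.4767, -0.0812, 0.0158]
tool_rot: [0.999, 0.02, 0.001, 0.026]
contact_force: [-0.7, -2.8, -2.7]
grip_width: 0.0197
```

apply_moves:
  motion:
    - {"slide": [-0.001, 0, 0.008], "angular": [0.008, 0, 0], "fingers": 1}
    - {"slide": [0, 0, 0], "angular": [0, 0, 0], "fingers": 1}

```text
clock: 8.63
ee_pos: [0.4767, -0.0812, 0.0146]
tool_rot: [1.0, 0.021, 0.001, 0.022]
contact_force: [-1.5, -2.1, -2.1]
grip_width: 0.0194
```

```bash
python3 - <<'E'
from h import *
chk(.1172,.0747,.0060,-2.4,.1653,.0008,-1,0,1)
E
```

```text
t 8.63 pos [0.4767, -0.0812, 0.0146] rot [177.45, 3.69, 0.22] F [-1.5, -2.1, -2.1] T [-0.29, 0.1, 0.03] w 0.0194
nose tray mm 117.2 74.1 z 6.6
N=1 dist=1.2mm turn=[ 0.12 -0.09  0.03] -> ang/row [0.0019, -0.0015, 0.0005]
[-0.0036, -0.0, 0.0046]
```

The nose is touching the wall lightly (2 N) and the handle is at the lips. Release and retreat upward.

apply_moves:
  motion:
    - {"slide": [0, 0, 0], "angular": [0, 0, 0], "fingers": 0.1}
    - {"slide": [0, 0, 0], "angular": [0, 0, 0], "fingers": 0.1}
    - {"slide": [0, 0, -0.1], "angular": [0, 0, 0], "fingers": 0.1}
    - {"slide": [0, 0, -0.15], "angular": [0.01, 0, 0], "fingers": 0.1}
    - {"slide": [0, 0, 0], "angular": [0, 0, 0], "fingers": 1}

```text
clock: 9.05
ee_pos: [0.4746, -0.0772, 0.0641]
tool_rot: [1.0, 0.021, -0.001, 0.015]
contact_force: [1.4, 0.2, 0.8]
grip_width: 0.0279
```

```bash
python3 - <<'E'
from h import *
s=st()
# knife origin in tray coords (pan): nose ~117.5 -> origin -62.5; press at tool x=-13
p=tray(-.0755,.0747,0);print(p)
plan([*p,.05],pose(TY-90),2,s=s)
E
```

```text
t 9.05 pos [0.4746, -0.0772, 0.0641] rot [178.22, 3.7, -0.23] F [1.4, 0.2, 0.8] T [0.02, -0.04, 0.0] w 0.0279
[ 0.47715861 -0.10879948]
N=2 dist=34.7mm turn=[1.74 0.18 0.03] -> ang/row [0.0145, 0.0015, 0.0002]
[0.0031, 0.0781, 0.0377]
[0.0031, 0.0786, 0.0365]
```

apply_moves:
  motion:
    - {"slide": [0.003, 0.065, 0.03], "angular": [0.014, 0.001, 0], "fingers": 1}
    - {"slide": [0.003, 0.06, 0.025], "angular": [0.012, 0.001, 0], "fingers": 1}
    - {"slide": [0, 0, 0], "angular": [0, 0, 0], "fingers": 1}
    - {"slide": [0, 0, 0], "angular": [0, 0, 0], "fingers": 1}

```text
clock: 9.38
ee_pos: [0.4783, -0.1023, 0.055]
tool_rot: [1.0, 0.021, 0.002, 0.002]
contact_force: [0.1, 0.4, 0.4]
grip_width: 0.0002
```

```bash
python3 - <<'E'
from h import *
s=st()
plan([*tray(-.0725,.0747,0),.037],pose(TY-90),2,s=s)
s=robot.snapshot("wrist");pickle.dump(s,open("w4.pkl","wb"));cv2.imwrite("pics/w4.png",s["color"][:,:,::-1])
E
```

```text
t 9.38 pos [0.4783, -0.1023, 0.055] rot [179.73, 3.83, 0.32] F [0.1, 0.4, 0.4] T [0.01, 0.04, -0.05] w 0.0002
N=2 dist=18.4mm turn=[ 0.23 -0.2   0.09] -> ang/row [0.0019, -0.0016, 0.0007]
[-0.0037, 0.0084, 0.0451]
[-0.0036, 0.0085, 0.0451]
```

View pics/w4.png

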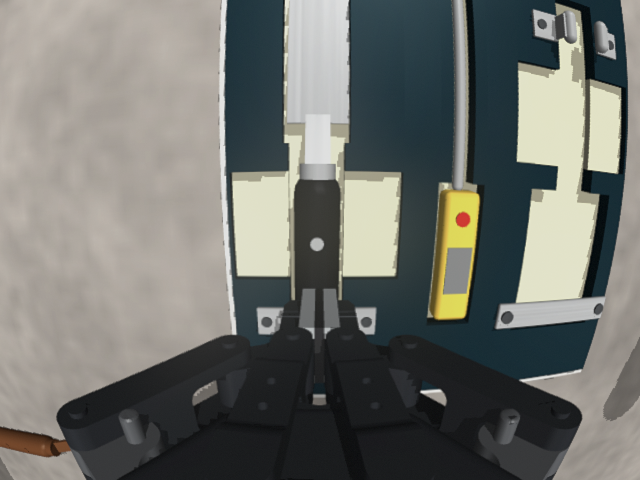

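The knife lies centred in its pocket, nose under the keeper, handle front at (318,180), with the closed fingers above the handle at (318,295). Pressing down.

apply_moves:
  motion:
    - {"slide": [-0.003, 0.008, 0.045], "angular": [0.002, -0.002, 0], "fingers": 1}
    - {"slide": [-0.003, 0.007, 0.03], "angular": [0.001, -0.001, 0], "fingers": 1}
    - {"slide": [0, 0, 0], "angular": [0, 0, 0], "fingers": 1}

```text
clock: 9.68
ee_pos: [0.4767, -0.1039, 0.0384]
tool_rot: [1.0, 0.022, -0.0, 0.0]
contact_force: [-0.1, -0.4, -0.3]
grip_width: 0.0002
```

apply_moves:
  motion:
    - {"slide": [0, 0, 0.01], "angular": [0, 0, 0], "fingers": 1}
    - {"slide": [0, 0, 0.01], "angular": [0, 0, 0], "fingers": 1}

```text
clock: 9.85
ee_pos: [0.477, -0.1039, 0.0341]
tool_rot: [1.0, 0.022, -0.0, 0.001]
contact_force: [-0.2, -2.4, 3.1]
grip_width: -0.0001
```

```bash
python3 - <<'E'
from h import *
s=st()
plan([*tray(-.0725,.0747,0),.028],pose(TY-90),2,s=s)
E
```

```text
t 9.85 pos [0.477, -0.1039, 0.0341] rot [179.86, 4.04, -0.04] F [-0.2, -2.4, 3.1] T [-0.43, 0.06, -0.05] w -0.0001
N=2 dist=6.4mm turn=[0.09 0.03 0.22] -> ang/row [0.0008, 0.0002, 0.0019]
[-0.0001, 0.0047, 0.0152]
[-0.0001, 0.0047, 0.0152]
```

Contact. Now pushing for the snap.

apply_moves:
  motion:
    - {"slide": [0, 0.002, 0.015], "angular": [0, 0, 0], "fingers": 1}
    - {"slide": [0, 0, 0.015], "angular": [0, 0, 0], "fingers": 1}

```text
clock: 10.02
ee_pos: [0.4773, -0.1042, 0.0279]
tool_rot: [1.0, 0.023, 0.0, 0.001]
contact_force: [-0.3, -0.6, 6.0]
grip_width: 0.0004
```

apply_moves:
  motion:
    - {"slide": [0, 0, 0.015], "angular": [0, 0, 0], "fingers": 1}
    - {"slide": [0, 0, 0.015], "angular": [0, 0, 0], "fingers": 1}

```text
clock: 10.18
ee_pos: [0.4806, -0.1046, 0.0277]
tool_rot: [1.0, 0.023, 0.002, 0.001]
contact_force: [-11.9, 7.8, 44.9]
grip_width: -0.0001
```

```bash
python3 - <<'E'
from h import *
st()
E
```

```text
t 10.18 pos [0.4806, -0.1046, 0.0277] rot [179.82, 4.09, 0.34] F [-11.9, 7.8, 44.9] T [1.4, 2.15, -0.02] w -0.0001
```

It snapped home: the stop is at z=0.0277, against 0.028 expected. Lifting and heading to the scraper.

apply_moves:
  motion:
    - {"slide": [0, 0, -0.05], "angular": [0, 0, 0], "fingers": 1}
    - {"slide": [0, 0, -0.2], "angular": [0, 0, 0], "fingers": 1}
    - {"slide": [0, 0, -0.2], "angular": [0, 0, 0], "fingers": -0.2}
    - {"slide": [0, 0, -0.2], "angular": [0, 0, 0], "fingers": -0.2}

```text
clock: 10.52
ee_pos: [0.4743, -0.1007, 0.1538]
tool_rot: [1.0, 0.023, -0.006, -0.004]
contact_force: [1.0, -0.6, -0.5]
grip_width: 0.0232
```

```bash
python3 - <<'E'
from h import *
s=st();print(s["joint_positions"].round(2));plan([.54,.335,.2],pose(-88),14)
E
```

```text
t 10.52 pos [0.4743, -0.1007, 0.1538] rot [-179.53, -4.08, 1.11] F [1.0, -0.6, -0.5] T [-0.05, -0.03, -0.03] w 0.0232
[-0.46  0.08  1.89  0.    1.19 -0.5 ]
N=14 dist=443.0mm turn=[ 0.21  0.89 90.6 ] -> ang/row [0.0002, 0.0011, 0.1079]
[0.0303, -0.1545, -0.0157]
[0.0127, -0.1569, -0.0156]
[-0.005, -0.1574, -0.0156]
[-0.0227, -0.1558, -0.0156]
[-0.0401, -0.1523, -0.0156]
[-0.057, -0.1468, -0.0156]
[-0.0732, -0.1394, -0.0156]
[-0.0884, -0.1303, -0.0157]
[-0.1025, -0.1195, -0.0157]
[-0.1153, -0.1072, -0.0158]
[-0.1266, -0.0935, -0.0159]
[-0.1363, -0.0786, -0.0161]
[-0.1443, -0.0628, -0.0162]
[-0.1505, -0.0461, -0.0164]
```

apply_moves:
  motion:
    - {"slide": [0.03, -0.154, -0.016], "angular": [0, 0.001, 0.108], "fingers": -0.2}
    - {"slide": [0.013, -0.157, -0.016], "angular": [0, 0.001, 0.108], "fingers": -0.2}
    - {"slide": [-0.005, -0.157, -0.016], "angular": [0, 0.001, 0.108], "fingers": -0.2}
    - {"slide": [-0.023, -0.156, -0.016], "angular": [0, 0.001, 0.108], "fingers": -0.2}
    - {"slide": [-0.04, -0.152, -0.016], "angular": [0, 0.001, 0.108], "fingers": -0.2}

```text
clock: 10.93
ee_pos: [0.5047, 0.051, 0.181]
tool_rot: [0.963, -0.268, 0.005, -0.001]
contact_force: [1.3, 0.3, 0.8]
grip_width: 0.0512
```

apply_moves:
  motion:
    - {"slide": [-0.057, -0.147, -0.016], "angular": [0, 0.001, 0.108], "fingers": -0.2}
    - {"slide": [-0.073, -0.139, -0.016], "angular": [0, 0.001, 0.108], "fingers": -0.2}
    - {"slide": [-0.088, -0.13, -0.016], "angular": [0, 0.001, 0.108], "fingers": -0.2}
    - {"slide": [-0.102, -0.12, -0.016], "angular": [0, 0.001, 0.108], "fingers": -0.2}
    - {"slide": [-0.115, -0.107, -0.016], "angular": [0, 0.001, 0.108], "fingers": -0.2}

```text
clock: 11.35
ee_pos: [0.5316, 0.2136, 0.1958]
tool_rot: [0.843, -0.537, 0.006, -0.001]
contact_force: [0.8, -0.9, 0.6]
grip_width: 0.0513
```

apply_moves:
  motion:
    - {"slide": [-0.127, -0.094, -0.016], "angular": [0, 0.001, 0.108], "fingers": -0.2}
    - {"slide": [-0.136, -0.079, -0.016], "angular": [0, 0.001, 0.108], "fingers": -0.2}
    - {"slide": [-0.144, -0.063, -0.016], "angular": [0, 0.001, 0.108], "fingers": -0.2}
    - {"slide": [-0.13, -0.046, -0.01], "angular": [0, 0.001, 0.108], "fingers": -0.2}
    - {"slide": [0, 0, 0], "angular": [0, 0, 0], "fingers": -0.2}

```text
clock: 11.77
ee_pos: [0.5562, 0.3456, 0.2047]
tool_rot: [-0.693, 0.721, -0.006, 0.002]
contact_force: [-0.6, -1.1, 0.4]
grip_width: 0.0518
```

```bash
python3 - <<'E'
from h import *
st();s=robot.snapshot("wrist");pickle.dump(s,open("ws.pkl","wb"))
im=top(s,.42,.72,.25,.43,.011,2000,True);cv2.imwrite("pics/ws.png",im[:,:,::-1])
hs=cv2.cvtColor(im,cv2.COLOR_RGB2HSV);m=cv2.inRange(hs,(105,120,40),(130,255,255));m=cv2.morphologyEx(m,cv2.MORPH_CLOSE,np.ones((9,9)))
N,l,q,c=cv2.connectedComponentsWithStats(m);k=1+q[1:,4].argmax();pts=np.argwhere(l==k)[:,::-1].astype(np.float32)
w=lambda p:np.array([.72-p[1]/2000,.43-p[0]/2000])
r=cv2.minAreaRect(pts);vx=cv2.fitLine(pts,cv2.DIST_L2,0,.01,.01).ravel()
print(r,w(r[0]),"yaw",np.degrees(np.arctan(vx[0]/vx[1])),w(vx[2:]))
E
```

```text
t 11.77 pos [0.5562, 0.3456, 0.2047] rot [-124.53, 129.71, -1.04] F [-0.6, -1.1, 0.4] T [-0.02, 0.04, 0.03] w 0.0518
((178.93878173828125, 439.51812744140625), (197.60739135742188, 40.56896209716797), 86.02750396728516) [0.50024094 0.34053061] yaw 4.0726957 [0.50017893 0.34059963]
```

View pics/ws.png

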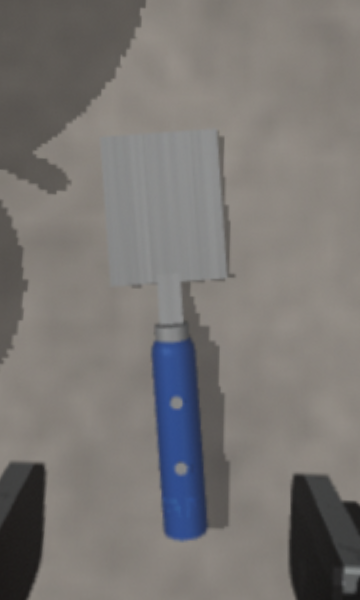

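The scraper is confirmed (blue handle, square blade with its front edge at (161,132)). Blade-based origin is about (0.511,0.341), axis yaw about 3.7°. The butt edge at px 538, taken at z=22, agrees with that.

```bash
python3 - <<'E'
from h import *
plan([.528,.3423,.035],pose(-86.3),5)
E
```

```text
N=5 dist=171.3mm turn=[-0.51 -0.46 -5.71] -> ang/row [-0.0017, -0.0015, -0.019]
[0.001, 0.0291, 0.1688]
[0.0007, 0.0288, 0.1689]
[0.0004, 0.0286, 0.1689]
[0.0001, 0.0283, 0.169]
[-0.0002, 0.028, 0.169]
```

apply_moves:
  motion:
    - {"slide": [0.001, 0.029, 0.169], "angular": [-0.002, -0.002, -0.019], "fingers": -0.2}
    - {"slide": [0.001, 0.029, 0.169], "angular": [-0.002, -0.002, -0.019], "fingers": -0.2}
    - {"slide": [0, 0.029, 0.169], "angular": [-0.002, -0.002, -0.019], "fingers": -0.2}
    - {"slide": [0, 0.028, 0.15], "angular": [-0.002, -0.002, -0.019], "fingers": -0.2}
    - {"slide": [0, 0, 0], "angular": [0, 0, 0], "fingers": -0.2}

```text
clock: 12.23
ee_pos: [0.5331, 0.3398, 0.069]
tool_rot: [0.728, -0.686, 0.001, -0.001]
contact_force: [-1.5, -0.4, -0.4]
grip_width: 0.0515
```

```bash
python3 - <<'E'
from h import *
st();plan([.528,.3423,.0035],pose(-86.3),2)
E
```

```text
t 12.23 pos [0.5331, 0.3398, 0.069] rot [-130.91, 123.32, -0.19] F [-1.5, -0.4, -0.4] T [-0.02, 0.06, 0.0] w 0.0515
N=2 dist=65.7mm turn=[-0.2   0.02 -0.28] -> ang/row [-0.0016, 0.0001, -0.0023]
[-0.007, 0.013, 0.1636]
[-0.0071, 0.0127, 0.1636]
```

apply_moves:
  motion:
    - {"slide": [-0.007, 0.013, 0.14], "angular": [-0.001, 0, -0.002], "fingers": -0.2}
    - {"slide": [-0.007, 0.013, 0.1], "angular": [-0.001, 0, -0.002], "fingers": -0.2}
    - {"slide": [0, 0, 0.02], "angular": [0, 0, 0], "fingers": -0.2}
    - {"slide": [0, 0, 0], "angular": [0, 0, 0], "fingers": -0.2}

```text
clock: 12.57
ee_pos: [0.5287, 0.3386, 0.0177]
tool_rot: [0.73, -0.684, 0.001, 0.0]
contact_force: [0.5, -0.4, 0.3]
grip_width: 0.0515
```

```bash
python3 - <<'E'
from h import *
st();plan([.528,.3423,.0035],pose(-86.3),1)
E
```

```text
t 12.57 pos [0.5287, 0.3386, 0.0177] rot [131.32, -123.05, 0.09] F [0.5, -0.4, 0.3] T [0.01, 0.02, -0.04] w 0.0515
N=1 dist=14.7mm turn=[-0.01 -0.07  0.02] -> ang/row [-0.0002, -0.0011, 0.0004]
[-0.0188, 0.0022, 0.0712]
```

apply_moves:
  motion:
    - {"slide": [-0.011, 0.001, 0.04], "angular": [0, -0.001, 0], "fingers": -0.2}
    - {"slide": [-0.009, 0.001, 0.025], "angular": [0, 0, 0], "fingers": -0.2}
    - {"slide": [0, 0, 0], "angular": [0, 0, 0], "fingers": -0.2}

```text
clock: 12.82
ee_pos: [0.5317, 0.3429, 0.0088]
tool_rot: [0.729, -0.684, 0.002, -0.003]
contact_force: [-0.8, -0.6, -0.1]
grip_width: 0.0512
```

```bash
python3 - <<'E'
from h import *
st();plan([.528,.3423,.0035],pose(-86.3),1)
E
```

```text
t 12.82 pos [0.5317, 0.3429, 0.0088] rot [-131.05, 122.9, -0.28] F [-0.8, -0.6, -0.1] T [-0.0, 0.04, -0.04] w 0.0512
N=1 dist=6.5mm turn=[-0.37  0.1  -0.02] -> ang/row [-0.0061, 0.0017, -0.0004]
[0.0017, 0.0187, 0.0264]
```

apply_moves:
  motion:
    - {"slide": [0.001, 0.01, 0.017], "angular": [-0.005, 0.001, 0], "fingers": -0.2}
    - {"slide": [0, 0, 0.004], "angular": [0, 0, 0], "fingers": -0.2}
    - {"slide": [0, 0, 0], "angular": [0, 0, 0], "fingers": -0.2}

```text
clock: 13.07
ee_pos: [0.5317, 0.3435, 0.0071]
tool_rot: [0.73, -0.684, 0.001, -0.003]
contact_force: [-0.0, 0.8, 0.4]
grip_width: 0.0512
```

```bash
python3 - <<'E'
from h import *
st();plan([.528,.3423,.0035],pose(-86.3),1)
E
```

```text
t 13.07 pos [0.5317, 0.3435, 0.0071] rot [-131.12, 122.89, -0.19] F [-0.0, 0.8, 0.4] T [0.01, 0.05, 0.06] w 0.0512
N=1 dist=5.3mm turn=[-0.3   0.11  0.01] -> ang/row [-0.0049, 0.0019, 0.0002]
[0.0047, 0.0192, 0.0178]
```

apply_moves:
  motion:
    - {"slide": [0.005, 0.018, 0.018], "angular": [-0.005, 0.002, 0], "fingers": -0.2}
    - {"slide": [0, 0, 0], "angular": [0, 0, 0], "fingers": -0.2}
    - {"slide": [0, 0, 0], "angular": [0, 0, 0], "fingers": 1}
    - {"slide": [0, 0, 0], "angular": [0, 0, 0], "fingers": 1}
    - {"slide": [0, 0, 0], "angular": [0, 0, 0], "fingers": 1}
  newtons: 70

```text
clock: 13.48
ee_pos: [0.5285, 0.3426, 0.0045]
tool_rot: [0.73, -0.684, 0.0, -0.0]
contact_force: [0.0, 0.6, -2.4]
grip_width: 0.0197
```

apply_moves:
  motion:
    - {"slide": [0, 0, 0], "angular": [0, 0, 0], "fingers": 1}

```text
clock: 13.57
ee_pos: [0.5284, 0.3426, 0.0045]
tool_rot: [0.73, -0.684, 0.0, -0.0]
contact_force: [0.7, 0.1, -0.4]
grip_width: 0.0193
```

```bash
python3 - <<'E'
from h import *
st()
E
```

```text
t 13.57 pos [0.5284, 0.3426, 0.0045] rot [-131.33, 123.03, -0.04] F [0.7, 0.1, -0.4] T [0.03, 0.01, -0.0] w 0.0193
```

apply_moves:
  motion:
    - {"slide": [0, 0, -0.149], "angular": [0, 0, 0], "fingers": 1}
    - {"slide": [0, 0, -0.149], "angular": [0, 0, 0], "fingers": 1}
    - {"slide": [0, 0, -0.149], "angular": [0, 0, 0], "fingers": 1}
    - {"slide": [0, 0, -0.149], "angular": [0, 0, 0], "fingers": 1}
    - {"slide": [0, 0, 0], "angular": [0, 0, 0], "fingers": 1}

```text
clock: 13.98
ee_pos: [0.5248, 0.341, 0.123]
tool_rot: [0.73, -0.684, -0.002, 0.005]
contact_force: [1.7, 1.3, -0.2]
grip_width: 0.0194
```

```bash
python3 - <<'E'
from h import *
d=pickle.load(open("snap0.pkl","rb"));print("beaker",onz(d["scene"],(412,272),0),onz(d["wrist"],(525,132),0,True))
s=st();print(s["joint_positions"].round(2));Rt=pose(TY-270,-12)
plan(tcp_for_nose([*tray(-.080,-.075,0),.05],Rt,.127,.0045,-1),Rt,14)
E
```

```text
beaker [[0.7929807  0.09201258]] [[0.79953644 0.09209161]]
t 13.98 pos [0.5248, 0.341, 0.123] rot [130.95, -122.7, -0.38] F [1.7, 1.3, -0.2] T [0.09, -0.09, 0.0] w 0.0194
[ 0.39  0.41  1.55 -0.    1.19  1.89]
N=14 dist=341.7mm turn=[ -9.06 -10.17  90.94] -> ang/row [-0.0108, -0.0121, 0.1083]
[0.118, -0.0272, 0.0152]
[0.1143, -0.0405, 0.0133]
[0.1092, -0.0534, 0.0114]
[0.1026, -0.0655, 0.0094]
[0.0946, -0.0768, 0.0073]
[0.0854, -0.0871, 0.0053]
[0.075, -0.0962, 0.0032]
[0.0637, -0.1041, 0.0012]
[0.0515, -0.1106, -0.0008]
[0.0386, -0.1157, -0.0026]
[0.0253, -0.1193, -0.0043]
[0.0115, -0.1214, -0.0059]
[-0.0023, -0.1218, -0.0074]
[-0.0162, -0.1207, -0.0086]
```

apply_moves:
  motion:
    - {"slide": [0.118, -0.027, 0.015], "angular": [-0.011, -0.012, 0.108], "fingers": 1}
    - {"slide": [0.114, -0.04, 0.013], "angular": [-0.011, -0.012, 0.108], "fingers": 1}
    - {"slide": [0.109, -0.053, 0.011], "angular": [-0.011, -0.012, 0.108], "fingers": 1}
    - {"slide": [0.103, -0.066, 0.009], "angular": [-0.011, -0.012, 0.108], "fingers": 1}
    - {"slide": [0.095, -0.077, 0.007], "angular": [-0.011, -0.012, 0.108], "fingers": 1}

```text
clock: 14.4
ee_pos: [0.5591, 0.2277, 0.1098]
tool_rot: [-0.504, 0.862, 0.044, -0.001]
contact_force: [1.0, -0.4, -0.8]
grip_width: 0.0188
```

apply_moves:
  motion:
    - {"slide": [0.085, -0.087, 0.005], "angular": [-0.011, -0.012, 0.108], "fingers": 1}
    - {"slide": [0.075, -0.096, 0.003], "angular": [-0.011, -0.012, 0.108], "fingers": 1}
    - {"slide": [0.064, -0.104, 0.001], "angular": [-0.011, -0.012, 0.108], "fingers": 1}
    - {"slide": [0.052, -0.111, -0.001], "angular": [-0.011, -0.012, 0.108], "fingers": 1}
    - {"slide": [0.039, -0.116, -0.003], "angular": [-0.011, -0.012, 0.108], "fingers": 1}

```text
clock: 14.82
ee_pos: [0.5905, 0.105, 0.0898]
tool_rot: [-0.228, 0.97, 0.084, -0.003]
contact_force: [-0.1, 0.7, -1.8]
grip_width: 0.0194
```

apply_moves:
  motion:
    - {"slide": [0.025, -0.119, -0.004], "angular": [-0.011, -0.012, 0.108], "fingers": 1}
    - {"slide": [0.012, -0.121, -0.006], "angular": [-0.011, -0.012, 0.108], "fingers": 1}
    - {"slide": [-0.002, -0.122, -0.007], "angular": [-0.011, -0.012, 0.108], "fingers": 1}
    - {"slide": [-0.016, -0.1, -0.009], "angular": [-0.011, -0.012, 0.108], "fingers": 1}
    - {"slide": [0, 0, 0], "angular": [0, 0, 0], "fingers": 1}

```text
clock: 15.23
ee_pos: [0.6126, 0.0051, 0.0719]
tool_rot: [0.016, 0.994, 0.11, -0.005]
contact_force: [0.6, 0.5, -1.0]
grip_width: 0.0195
```

```bash
python3 - <<'E'
from h import *
print(robot.read_state()["joint_positions"].round(2))
chk(-.079,-.075,.035,-12,.127,.0045,-1,-180,2)
E
```

```text
[-0.3   0.46  1.61  0.23  1.15  2.77]
t 15.23 pos [0.6126, 0.0051, 0.0719] rot [-2.82, -178.34, -19.7] F [0.6, 0.5, -1.0] T [-0.15, 0.02, -0.02] w 0.0195
nose tray mm -89.8 -56.1 z 39.9
N=2 dist=16.3mm turn=[ 0.62  0.14 -4.14] -> ang/row [0.0052, 0.0012, -0.0345]
[-0.0224, 0.0264, 0.0213]
[-0.0234, 0.0257, 0.0212]
```

apply_moves:
  motion:
    - {"slide": [-0.022, 0.026, 0.021], "angular": [0.005, 0.001, -0.035], "fingers": 1}
    - {"slide": [-0.02, 0.022, 0.015], "angular": [0.004, 0.001, -0.03], "fingers": 1}
    - {"slide": [0, 0, 0], "angular": [0, 0, 0], "fingers": 1}

```text
clock: 15.48
ee_pos: [0.6205, 0.0161, 0.0645]
tool_rot: [-0.022, 0.994, 0.105, -0.003]
contact_force: [-0.3, -0.8, -0.8]
grip_width: 0.0191
```

```bash
python3 - <<'E'
from h import *
chk(-.079,-.075,.030,-12,.127,.0045,-1,-180,1)
s=robot.snapshot("wrist");pickle.dump(s,open("w5.pkl","wb"));cv2.imwrite("pics/w5.png",s["color"][:,:,::-1])
E
```

```text
t 15.48 pos [0.6205, 0.0161, 0.0645] rot [3.88, -178.61, -18.89] F [-0.3, -0.8, -0.8] T [-0.12, 0.02, 0.07] w 0.0191
nose tray mm -79.9 -73.9 z 33.5
N=1 dist=4.0mm turn=[ 0.08 -0.12  0.13] -> ang/row [0.0013, -0.0021, 0.0022]
[-0.0068, 0.0006, 0.0189]
```

View pics/w5.png

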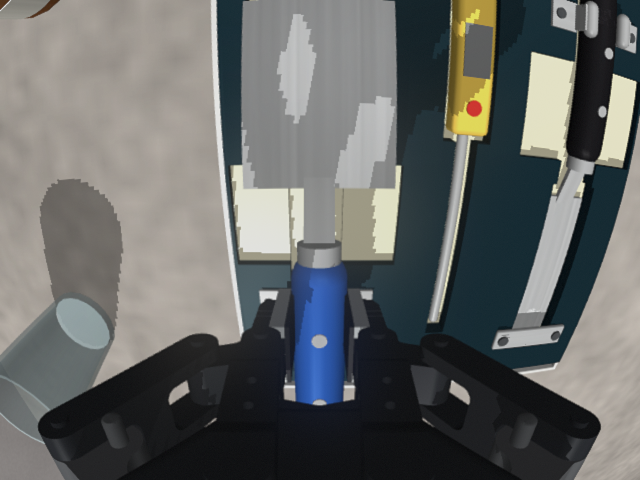

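The knife is seen lying in its clip (600,20). The scraper centre is about 319.5 against recess centre 317, so it needs about 1.2 mm toward -x, which agrees with the computed correction. Descending.

apply_moves:
  motion:
    - {"slide": [-0.006, 0, 0.045], "angular": [0.001, -0.002, 0.002], "fingers": 1}
    - {"slide": [-0.001, 0, 0.04], "angular": [0, 0, 0], "fingers": 1}
    - {"slide": [0, 0, 0], "angular": [0, 0, 0], "fingers": 1}

```text
clock: 15.78
ee_pos: [0.6214, 0.0235, 0.0466]
tool_rot: [-0.023, 0.994, 0.105, -0.002]
contact_force: [-1.1, 1.2, -1.6]
grip_width: 0.0193
```

```bash
python3 - <<'E'
from h import *
chk(-.082,-.075,.007,-12,.127,.0045,-1,-180,1)
E
```

```text
t 15.78 pos [0.6214, 0.0235, 0.0466] rot [4.15, -178.7, -18.78] F [-1.1, 1.2, -1.6] T [-0.17, 0.03, 0.03] w 0.0193
nose tray mm -72.5 -75.5 z 15.8
N=1 dist=13.0mm turn=[ 0.   -0.05  0.31] -> ang/row [0.0, -0.0009, 0.0051]
[-0.0006, -0.0556, 0.0333]
```

apply_moves:
  motion:
    - {"slide": [0, -0.025, 0.018], "angular": [0, -0.001, 0.004], "fingers": 1}
    - {"slide": [0, -0.02, 0.013], "angular": [0, 0, 0], "fingers": 1}
    - {"slide": [0, 0, 0], "angular": [0, 0, 0], "fingers": 1}

```text
clock: 16.03
ee_pos: [0.6208, 0.0172, 0.0369]
tool_rot: [-0.022, 0.994, 0.105, -0.003]
contact_force: [-0.7, 0.3, -1.8]
grip_width: 0.0193
```

```bash
python3 - <<'E'
from h import *
chk(-.084,-.075,.0065,-12,.127,.0045,-1,-180,1)
E
```

```text
t 16.03 pos [0.6208, 0.0172, 0.0369] rot [3.98, -178.63, -18.81] F [-0.7, 0.3, -1.8] T [-0.19, 0.0, 0.01] w 0.0193
nose tray mm -78.8 -74.4 z 6.1
N=1 dist=5.3mm turn=[ 0.02 -0.11  0.19] -> ang/row [0.0004, -0.0019, 0.0032]
[-0.0048, -0.025, -0.0073]
```

apply_moves:
  motion:
    - {"slide": [-0.002, -0.024, -0.005], "angular": [0, -0.001, 0.002], "fingers": 1}
    - {"slide": [-0.001, -0.022, -0.004], "angular": [0, 0, 0], "fingers": 1}
    - {"slide": [0, 0, 0], "angular": [0, 0, 0], "fingers": 1}

```text
clock: 16.28
ee_pos: [0.622, 0.0064, 0.0367]
tool_rot: [-0.021, 0.994, 0.105, -0.002]
contact_force: [0.4, -0.6, -0.7]
grip_width: 0.0191
```

```bash
python3 - <<'E'
from h import *
chk(-.098,-.075,.006,-12,.127,.0045,-1,-180,2)
E
```

```text
t 16.28 pos [0.622, 0.0064, 0.0367] rot [3.72, -178.69, -18.81] F [0.4, -0.6, -0.7] T [-0.18, 0.01, 0.02] w 0.0191
nose tray mm -89.7 -74.8 z 5.9
N=2 dist=8.3mm turn=[ 0.02 -0.04  0.03] -> ang/row [0.0002, -0.0003, 0.0002]
[-0.0007, -0.0203, -0.0045]
[-0.0007, -0.0203, -0.0045]
```

apply_moves:
  motion:
    - {"slide": [-0.001, -0.022, -0.005], "angular": [0, 0, 0], "fingers": 1}
    - {"slide": [0, -0.02, -0.004], "angular": [0, 0, 0], "fingers": 1}
    - {"slide": [0, 0, 0], "angular": [0, 0, 0], "fingers": 1}

```text
clock: 16.53
ee_pos: [0.6232, -0.0042, 0.0375]
tool_rot: [-0.02, 0.994, 0.104, -0.002]
contact_force: [-0.4, -0.1, -0.3]
grip_width: 0.0195
```

```bash
python3 - <<'E'
from h import *
chk(-.104,-.075,.006,-12,.127,.0045,-1,-180,2)
E
```

```text
t 16.53 pos [0.6232, -0.0042, 0.0375] rot [3.63, -178.79, -18.77] F [-0.4, -0.1, -0.3] T [-0.12, -0.05, -0.01] w 0.0195
nose tray mm -100.3 -75.5 z 6.7
N=2 dist=3.9mm turn=[-0.01  0.05 -0.02] -> ang/row [-0.0001, 0.0004, -0.0002]
[0.0013, -0.0095, -0.0003]
[0.0013, -0.0095, -0.0003]
```

apply_moves:
  motion:
    - {"slide": [0.001, -0.017, -0.001], "angular": [0, 0, 0], "fingers": 1}
    - {"slide": [0, 0, 0], "angular": [0, 0, 0], "fingers": 1}

```text
clock: 16.7
ee_pos: [0.6234, -0.0084, 0.0372]
tool_rot: [-0.02, 0.994, 0.104, -0.001]
contact_force: [-0.0, -0.4, -0.9]
grip_width: 0.0191
```

apply_moves:
  motion:
    - {"slide": [0, -0.009, -0.002], "angular": [0, 0, 0], "fingers": 1}
    - {"slide": [0, 0, 0], "angular": [0, 0, 0], "fingers": 1}

```text
clock: 16.87
ee_pos: [0.6234, -0.009, 0.0375]
tool_rot: [-0.02, 0.994, 0.106, -0.002]
contact_force: [0.9, -1.0, -0.9]
grip_width: 0.0193
```

apply_moves:
  motion:
    - {"slide": [0, -0.008, -0.002], "angular": [0, 0, 0], "fingers": 1}
    - {"slide": [0, 0, 0], "angular": [0, 0, 0], "fingers": 1}

```text
clock: 17.03
ee_pos: [0.6232, -0.009, 0.0378]
tool_rot: [-0.02, 0.994, 0.107, -0.002]
contact_force: [-0.1, -0.1, -1.6]
grip_width: 0.0194
```

```bash
python3 - <<'E'
from h import *
chk(-.107,-.075,.006,-12,.127,.0045,-1,-180,1)
E
```

```text
t 17.03 pos [0.6232, -0.009, 0.0378] rot [3.61, -178.73, -19.22] F [-0.1, -0.1, -1.6] T [-0.16, -0.04, 0.02] w 0.0194
nose tray mm -105.0 -75.3 z 6.4
N=1 dist=2.2mm turn=[ 0.28  0.05 -0.03] -> ang/row [0.0046, 0.0008, -0.0005]
[0.0018, -0.0103, 0.0026]
```

apply_moves:
  motion:
    - {"slide": [0.001, -0.009, 0], "angular": [0.003, 0, 0], "fingers": 1}
    - {"slide": [0, -0.01, -0.002], "angular": [0, 0, 0], "fingers": 1}

```text
clock: 17.2
ee_pos: [0.623, -0.0095, 0.0378]
tool_rot: [-0.02, 0.994, 0.108, -0.002]
contact_force: [-0.1, 10.5, 2.1]
grip_width: 0.0192
```

```bash
python3 - <<'E'
from h import *
chk(-.1045,-.075,.0063,-5.5,.127,.0045,-1,-180,3)
# recess front edge (tool x=46) from w5: row 165 at z=16, col 317
s=pickle.load(open("w5.pkl","rb"));
for r in (163,167,262):
    p=onz(s,(317,r),.016,True)[0]-TC;a=np.radians(TY);print("row",r,"tray x",(p@[np.cos(a),np.sin(a)])*1e3, (p@[-np.sin(a),np.cos(a)])*1e3)
E
```

```text
t 17.2 pos [0.623, -0.0095, 0.0378] rot [3.65, -178.68, -19.4] F [-0.1, 10.5, 2.1] T [1.61, -0.08, -0.02] w 0.0192
nose tray mm -105.3 -75.1 z 6.1
N=3 dist=15.3mm turn=[ 6.89  0.03 -0.01] -> ang/row [0.0383, 0.0001, -0.0]
[0.0002, 0.0008, 0.0255]
[0.0002, 0.0018, 0.0254]
[0.0002, 0.0028, 0.0253]
row 163 tray x -7.7290181804480795 -73.73267588415462
row 167 tray x -5.729610650835632 -73.72927444089869
row 262 tray x 46.76105919872853 -73.66229507793345
```

Firm stop at -105.3, where the recess edges predict the home nose position (-105.5). Lowering the handle.

apply_moves:
  motion:
    - {"slide": [0, 0.005, 0], "angular": [0, 0, 0], "fingers": 1}
    - {"slide": [0, 0.001, 0.025], "angular": [0.038, 0, 0], "fingers": 1}
    - {"slide": [0, 0.001, 0.025], "angular": [0.038, 0, 0], "fingers": 1}
    - {"slide": [0, 0.002, 0.016], "angular": [0.026, 0, 0], "fingers": 1}
    - {"slide": [0, 0, 0], "angular": [0, 0, 0], "fingers": 1}

```text
clock: 17.62
ee_pos: [0.623, -0.006, 0.0248]
tool_rot: [-0.02, 0.998, 0.052, -0.001]
contact_force: [-0.7, 0.8, -2.3]
grip_width: 0.0195
```

```bash
python3 - <<'E'
from h import *
chk(-.1047,-.075,.0063,-4,.127,.0045,-1,-180,2)
E
```

```text
t 17.62 pos [0.623, -0.006, 0.0248] rot [3.64, -179.66, -9.32] F [-0.7, 0.8, -2.3] T [-0.08, -0.01, 0.04] w 0.0195
nose tray mm -104.6 -75.2 z 7.1
N=2 dist=5.1mm turn=[ 1.94  0.06 -0.02] -> ang/row [0.0162, 0.0005, -0.0002]
[0.0006, -0.0002, 0.0128]
[0.0006, 0.0, 0.0128]
```

apply_moves:
  motion:
    - {"slide": [0.001, 0, 0.013], "angular": [0.016, 0, 0], "fingers": 1}
    - {"slide": [0, 0, 0.013], "angular": [0.016, 0, 0], "fingers": 1}
    - {"slide": [0, 0, 0], "angular": [0, 0, 0], "fingers": 1}

```text
clock: 17.87
ee_pos: [0.6238, -0.0064, 0.0206]
tool_rot: [-0.02, 0.999, 0.034, 0.001]
contact_force: [-0.8, 1.6, -3.4]
grip_width: 0.0193
```

apply_moves:
  motion:
    - {"slide": [0, 0, 0.008], "angular": [0.01, 0, 0], "fingers": 1}
    - {"slide": [0, 0, 0], "angular": [0, 0, 0], "fingers": 1}

```text
clock: 18.03
ee_pos: [0.624, -0.0064, 0.0196]
tool_rot: [-0.02, 0.999, 0.028, 0.001]
contact_force: [-0.9, 1.2, -1.9]
grip_width: 0.0194
```

```bash
python3 - <<'E'
from h import *
chk(-.1050,-.075,.0060,-3.0,.127,.0045,-1,-180,1)
E
```

```text
t 18.03 pos [0.624, -0.0064, 0.0196] rot [-3.58, 179.79, 5.1] F [-0.9, 1.2, -1.9] T [0.28, 0.18, 0.09] w 0.0194
nose tray mm -105.8 -76.1 z 7.9
N=1 dist=2.9mm turn=[ 0.24  0.17 -0.06] -> ang/row [0.0041, 0.0029, -0.001]
[0.006, 0.0034, 0.0125]
```

apply_moves:
  motion:
    - {"slide": [0.003, 0.001, 0.012], "angular": [0.003, 0.002, 0], "fingers": 1}
    - {"slide": [0, 0, 0], "angular": [0, 0, 0], "fingers": 1}

```text
clock: 18.2
ee_pos: [0.6239, -0.0063, 0.0178]
tool_rot: [-0.02, 0.999, 0.027, 0.0]
contact_force: [0.8, 1.3, -3.3]
grip_width: 0.0195
```

apply_moves:
  motion:
    - {"slide": [0, 0, 0], "angular": [0, 0, 0], "fingers": 0.1}
    - {"slide": [0, 0, 0], "angular": [0, 0, 0], "fingers": 0.1}
    - {"slide": [0, 0, -0.1], "angular": [0, 0, 0], "fingers": 0.1}
    - {"slide": [0, 0, -0.14], "angular": [0.01, 0, 0], "fingers": 0.1}
    - {"slide": [0, 0, 0], "angular": [0, 0, 0], "fingers": 1}

```text
clock: 18.62
ee_pos: [0.6229, -0.0105, 0.0646]
tool_rot: [-0.019, 1.0, 0.021, -0.001]
contact_force: [2.1, -0.5, 0.9]
grip_width: 0.0276
```

```bash
python3 - <<'E'
from h import *
s=st();plan([*tray(.0395+.010,-.0750,0),.047],pose(TY-270),2,s=s)
E
```

```text
t 18.62 pos [0.6229, -0.0105, 0.0646] rot [3.43, -179.79, -3.78] F [2.1, -0.5, 0.9] T [-0.06, -0.01, -0.01] w 0.0276
N=2 dist=37.2mm turn=[ 2.41 -0.08 -0.16] -> ang/row [0.0201, -0.0007, -0.0014]
[-0.0001, 0.0801, 0.0473]
[-0.0001, 0.0811, 0.0456]
```

apply_moves:
  motion:
    - {"slide": [0, 0.075, 0.025], "angular": [0.02, 0, -0.001], "fingers": 1}
    - {"slide": [0, 0.07, 0.025], "angular": [0.018, 0, 0], "fingers": 1}
    - {"slide": [0, 0, 0], "angular": [0, 0, 0], "fingers": 1}
    - {"slide": [0, 0, 0], "angular": [0, 0, 0], "fingers": 1}

```text
clock: 18.95
ee_pos: [0.6244, 0.0165, 0.0575]
tool_rot: [-0.018, 1.0, -0.001, 0.003]
contact_force: [0.2, -0.5, -0.7]
grip_width: -0.0003
```

```bash
python3 - <<'E'
from h import *
s=st();plan([*tray(.0495,-.0750,0),.038],pose(TY-270),2,s=s)
s=robot.snapshot("wrist");cv2.imwrite("pics/w6.png",s["color"][:,:,::-1])
E
```

```text
t 18.95 pos [0.6244, 0.0165, 0.0575] rot [-3.29, 179.67, -0.13] F [0.2, -0.5, -0.7] T [-0.04, 0.02, 0.01] w -0.0003
N=2 dist=20.5mm turn=[-0.09  0.3  -0.25] -> ang/row [-0.0007, 0.0025, -0.0021]
[0.0068, 0.0147, 0.0487]
[0.0066, 0.0147, 0.0487]
```

View pics/w6.png

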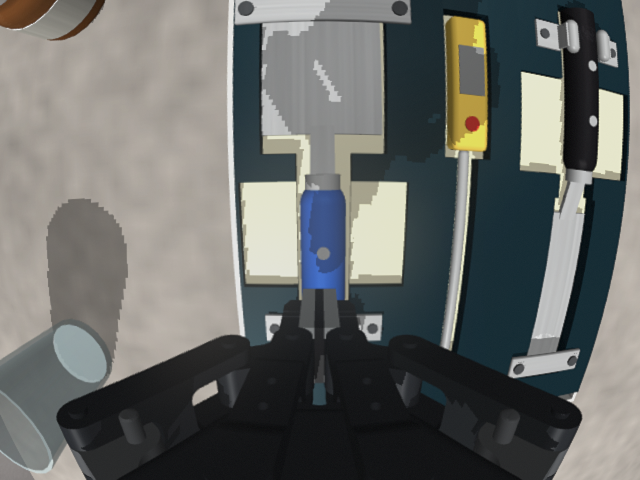

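The scraper blade is under its keeper and centred; handle centre (323,230). Press.

apply_moves:
  motion:
    - {"slide": [0.007, 0.015, 0.045], "angular": [0, 0.002, -0.002], "fingers": 1}
    - {"slide": [0.006, 0.013, 0.035], "angular": [0, 0.002, -0.002], "fingers": 1}
    - {"slide": [0, 0, 0], "angular": [0, 0, 0], "fingers": 1}

```text
clock: 19.25
ee_pos: [0.6215, 0.0203, 0.0398]
tool_rot: [-0.02, 1.0, -0.0, 0.0]
contact_force: [-0.5, 0.1, -1.2]
grip_width: -0.0003
```

apply_moves:
  motion:
    - {"slide": [0, 0, 0.01], "angular": [0, 0, 0], "fingers": 1}
    - {"slide": [0, 0, 0.01], "angular": [0, 0, 0], "fingers": 1}

```text
clock: 19.42
ee_pos: [0.6216, 0.0201, 0.0352]
tool_rot: [-0.019, 1.0, 0.0, 0.0]
contact_force: [-0.4, 4.4, 5.8]
grip_width: 0.0002
```

```bash
python3 - <<'E'
from h import *
s=st();plan([*tray(.0495,-.0750,0),.028],pose(TY-270),2,s=s)
E
```

```text
t 19.42 pos [0.6216, 0.0201, 0.0352] rot [-3.43, 179.95, 0.02] F [-0.4, 4.4, 5.8] T [0.76, 0.02, -0.05] w 0.0002
N=2 dist=7.5mm turn=[ 0.01  0.02 -0.17] -> ang/row [0.0001, 0.0002, -0.0014]
[-0.0002, 0.0053, 0.018]
[-0.0002, 0.0053, 0.018]
```

apply_moves:
  motion:
    - {"slide": [0, 0, 0.015], "angular": [0, 0, 0], "fingers": 1}
    - {"slide": [0, 0, 0.015], "angular": [0, 0, 0], "fingers": 1}

```text
clock: 19.58
ee_pos: [0.6222, 0.0201, 0.0295]
tool_rot: [-0.019, 1.0, 0.0, 0.001]
contact_force: [-0.2, 0.2, -0.5]
grip_width: 0.0
```

apply_moves:
  motion:
    - {"slide": [0, 0, 0.008], "angular": [0, 0, 0], "fingers": 1}

```text
clock: 19.67
ee_pos: [0.6222, 0.0199, 0.0277]
tool_rot: [-0.019, 1.0, 0.0, 0.001]
contact_force: [-4.9, 2.9, 19.4]
grip_width: 0.0001
```

```bash
python3 - <<'E'
from h import *
st()
E
```

```text
t 19.67 pos [0.6222, 0.0199, 0.0277] rot [-3.37, 179.9, 0.08] F [-4.9, 2.9, 19.4] T [0.41, 0.99, 0.02] w 0.0001
```

Both presses ended at 0.0277 (home top 0.028). Retreating. All 12 picture views are used, so the last check is by numbers.

apply_moves:
  motion:
    - {"slide": [0, 0, -0.05], "angular": [0, 0, 0], "fingers": 1}
    - {"slide": [0, 0, -0.2], "angular": [0, 0, 0], "fingers": 1}
    - {"slide": [0, 0, -0.2], "angular": [0, 0, 0], "fingers": 1}
    - {"slide": [0, 0.05, -0.2], "angular": [0, 0, 0], "fingers": 1}
    - {"slide": [0, 0.1, -0.2], "angular": [0, 0, 0], "fingers": 1}

```text
clock: 20.08
ee_pos: [0.6138, 0.0458, 0.1894]
tool_rot: [-0.016, 1.0, 0.001, -0.011]
contact_force: [1.3, 0.3, -0.8]
grip_width: -0.0002
```

apply_moves:
  motion:
    - {"slide": [0, 0.15, -0.1], "angular": [0, 0, 0], "fingers": 0}
    - {"slide": [0, 0.15, 0], "angular": [0, 0, 0], "fingers": 0}
    - {"slide": [0, 0, 0], "angular": [0, 0, 0], "fingers": 0}
    - {"slide": [0, 0, 0], "angular": [0, 0, 0], "fingers": 0}

```text
clock: 20.42
ee_pos: [0.6181, 0.1087, 0.2263]
tool_rot: [-0.016, 1.0, 0.0, 0.0]
contact_force: [-0.2, -0.1, -0.2]
grip_width: 0.0425
```

```bash
python3 - <<'E'
from h import *
st();d={n:robot.snapshot(n) for n in("scene","side","wrist")};pickle.dump(d,open("end.pkl","wb"))
a=np.radians(TY)
def tr(p):
    q=p[:2]-TC;return (q@[np.cos(a),np.sin(a)])*1e3,(q@[-np.sin(a),np.cos(a)])*1e3
def blob(n,lo,hi,exp,f):
    s=d[n];hs=cv2.cvtColor(s["color"],cv2.COLOR_RGB2HSV);m=cv2.inRange(hs,lo,hi);u=proj(s,exp,f)[0]
    N,l,q,c=cv2.connectedComponentsWithStats(m);i=[i for i in range(1,N) if q[i,4]>60 and np.linalg.norm(c[i]-u)<30]
    for k in i:
        p=tr(onz(s,c[k],.017,f)[0]);print(n,"area",q[k,4],"px",c[k].round(1),"exp px",u.round(1),"tray@z17",np.round(p,1))
for n,f in(("scene",0),("side",0),("wrist",1)):
    print("scraper handle");blob(n,(105,120,30),(130,255,255),[*tray(.0445,-.075,0),.017],f)
    print("knife handle");blob(n,(0,0,0),(180,90,45),[*tray(-.067,.075,0),.017],f)
d0=pickle.load(open("snap0.pkl","rb"))
# what else changed on the bench: scene difference
df=cv2.absdiff(cv2.GaussianBlur(d["scene"]["color"],(5,5),0),cv2.GaussianBlur(d0["scene"]["color"],(5,5),0)).max(2)
N,l,q,c=cv2.connectedComponentsWithStats((df>45).astype(np.uint8))
for i in range(1,N):
    if q[i,4]>80: print("chg",q[i].tolist())
E
```

```text
t 20.42 pos [0.6181, 0.1087, 0.2263] rot [-2.94, 179.97, 0.05] F [-0.2, -0.1, -0.2] T [-0.01, -0.03, -0.0] w 0.0425
scraper handle
scene area 162 px [356.1 249.8] exp px [355.3 251.6] tray@z17 [ 51.4 -72.2]
knife handle
scene area 61 px [300.3 243.7] exp px [296.4 247.3] tray@z17 [-48.6  75.4]
scraper handle
side area 175 px [275.  262.8] exp px [276.2 262.5] tray@z17 [ 45.7 -77.8]
knife handle
side area 70 px [334.3 235.3] exp px [334.7 233.4] tray@z17 [-59.  74.]
scraper handle
wrist area 2055 px [316.1 120.9] exp px [316.1 121.1] tray@z17 [ 44.3 -74.9]
knife handle
wrist area 1176 px [466.7  30.9] exp px [466.7  19.4] tray@z17 [-54.2  74.3]
chg [239, 0, 10, 20, 118]
chg [254, 0, 60, 60, 1314]
chg [293, 0, 30, 27, 456]
chg [240, 26, 12, 25, 144]
chg [332, 47, 85, 151, 4310]
chg [233, 56, 134, 156, 5046]
chg [310, 63, 15, 9, 90]
chg [324, 87, 18, 20, 110]
chg [345, 104, 24, 21, 300]
chg [283, 236, 27, 24, 225]
chg [341, 239, 27, 27, 225]
chg [239, 287, 25, 22, 183]
chg [157, 306, 18, 11, 81]
chg [193, 313, 22, 14, 93]
chg [169, 316, 17, 17, 186]
```

```bash
python3 - <<'E'
from h import *
st();robot.close_job()
E
```

```text
t 20.57 pos [0.6173, 0.1075, 0.2241] rot [2.76, -179.77, -0.09] F [0.5, 0.1, 0.5] T [0.04, -0.01, 0.01] w 0.0429
the job is handed in; nothing more can be done
```

I put both tools back, the knife first and then the scraper, and handed the job in at 20.6 s of the 66 s. On each one I slid the blade under its keeper with the handle raised about 12° until it met the end wall. Then I lowered the handle onto the clip lips, released it and pressed it in with closed fingers.

**Seating:** both presses ended at a handle top of 27.7 mm, against 28 mm for fully home, after a clear snap. The wrist pictures show the knife in its clip and the scraper's blade centred under its keeper before its press. I had used all 12 picture views by then, so the seated scraper rests on the press height and on a final wrist measurement. That put its handle within 0.3 mm of where it should be.

**Forces higher than planned:**
- Confirming the knife's end wall peaked at 17 N; the scraper's wall took 10.5 N.
- The last step of pressing the knife peaked at 45 N through the fingertips.

**Checks that disagreed or were weak:**
- The scene and side cameras put the handles up to 8 mm (scraper) and 18 mm (knife) from where I expected them along the pocket. The wrist camera put the knife 13 mm off. I blame partial colour masks, since the clips and shadows hide part of the handles.
- A before-and-after comparison of the scene also flagged small changes near the white dish and wash bottle. I took these as the arm's moved shadow because the arm never went near them, but I had no views left to look.

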